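Clamp the finger plate: to touch, then a quarter turn

TASK

Push the servo plate along the jig's channel until its far end is fully home against the stop. Then turn the black bar knob clockwise until the screw's foot just touches the plate, and add one quarter of a turn more, no further. Let go, and leave the other things on the bench alone.

Things in the scene. Friction and masses are not known exactly. Their poses are not given: they have to be found in the camera images.
- bed: grey metal jig bed screwed to the bench, 200 x 130 x 30 mm, top 30 mm above the bench. Origin: on the bench right below the screw's axis; x along the channel to the stop, z up; it runs from x = -150 to +50 mm. Two steel guide bars (x -40 to +35 mm, 15 mm above the bed's top) leave a channel 49.4 mm wide
- stop_face (a point): foot of the steel stop bar that closes the channel, at the bed's top: centre of the face that the plate must reach, bed x = +35 mm, 26 mm tall; x points away from the robot side, along the channel
- bridge: fixed steel bridge over the channel with the screw, knob and sprung foot that it carries; axes as the bed, origin on the screw's axis near bench level. Posts 20 x 18 mm at y = +-56 mm; beam 34 mm along x, 134 mm along y, top 96 mm above the origin, with a brass collar (radius 15 mm) 8 mm taller. Its height and the screw's start vary: the foot starts 1 to 4 mm above the plate
- beam_top (a point): centre of the top of the bridge's beam, on the screw's axis. How the screw feels, hand at rest after turning some 8 degrees slowly: about 0.02 to 0.07 N m of drag before touch; from first touch the rubber foot (disc, radius 22 mm) rubs on the plate and the resisting torque steps up by 0.05 to 0.1 N m, and by more while turning. It does not rise clearly beyond that
- plate: the loose work: aluminium plate 125 x 46 x 8 mm, about 0.22 kg with its servo, lying in the channel 20 to 45 mm short of the stop. Origin: centre of its underside; x along its length to the stop. Fully home, its origin is at bed x = -27.5 mm. A black servo (20 mm along x, 40 along y, 36 tall) stands on it, centre at plate x = -49 mm
- servo_front (a point): centre of the servo's flat face that looks away from the stop, 18 mm above the plate's underside, 48 mm above the bench; x points to the stop. Push here or lower, with a few newtons: pushed hard, the plate can tip up against the stop. The servo's top is 26 mm higher, the plate's end 3.5 mm nearer the robot
- knob_grip (a point): grip point of the knob, on the screw's vertical axis, about 125 mm above the bench, 12 mm below the knob's top: a black bar 54 mm long (point x), 14 mm thick (point y), 28 mm tall, on a round boss. Clockwise from above lowers the foot, 8 mm a turn; the knob keeps its height and stays where left. Foot force: 9 N at touch, 36 N more per turn; 1.4 turns in all
- solder_spool: spool of solder lying flat on the bench beside the jig, 52 mm across, 30 mm tall, not part of the job; origin at the centre of its underside
- spare_servo: loose spare servo, 40 x 20 x 36 mm, on the bench beside the jig, not part of the job; origin at the centre of its underside
- standoff: brass standoff standing on the bench beside the jig, 12 mm across, 30 mm tall, not part of the job; origin at the centre of its underside
- screwdriver: screwdriver 170 mm long lying on the bench beside the jig, not part of the job
Not all that is in view belongs to the job. There is more than one size of the plate; the one meant has the size given above.

How it is judged:
By the outcome, as a careful person would: the job done as asked, in the order asked, and still so for the second after the job is handed in, with the robot touching nothing.
It also fails if it takes over 72 s, if anything falls off the work surface, if the arm or the gripper's body presses on something with over 40 N, if the wrist force passes 120 N, or if a joint passes its speed limit or range.

ROBOT

A 6-joint arm with a two-finger parallel gripper is mounted at the origin on the work surface. World frame = base frame: x ahead of the robot, y to its left, z up, the work surface at z = 0. Lengths are in mm, angles in rad, forces in N, time in s.
With the tool pointing down it reaches from about 275 to 1000 mm from the base axis. Payload 8.4 kg.
Tool frame: the origin (TCP) lies at the very end of the fingers, on their centre line; the grasp point (between the pads) lies 19 mm behind it; z points along the fingers, y is the line along which they close (so a half turn about z gives the same grasp; the last joint's range is limited). The gripper opens to 85 mm and grips with 20 to 120 N. Pads are 22 mm wide; open, the fingers measure 114 mm over their backs; the gripper's body (76 mm by 85 mm) begins 54 mm behind the grasp point. The pads swing forward as they close: fully open they stand 13 mm farther back than shut.
Start: joints at [1.1, 0.353, 1.633, -0, 1.155, -0.002], TCP at [282.384, 557.572, 201.481] pointing down, gripper open.
Joint ranges: [-2.63, 2.63], [-0.92, 2.1], [0.06, 2.66], [-1.3, 4.44], [0, 2.69], [-3.02, 3.02]. Speed limits (rad/s): [2.22, 2.22, 2.79, 3.14, 3.14, 3.14].

INTERFACE

Orientations are given as [roll, pitch, yaw] about the fixed x, y, z axes, in that order (R = Rz(yaw) Ry(pitch) Rx(roll)).
In Python, from rig import r, vision gives the robot as it stands. The module is installed in compiled form; this text tells all that it offers.
- The arm moves only by the tool play_rows, never from a script. Its argument "steps" is a list of rows, each an object with "delta_pos": the shift along the tool's x, y, z in cm, a list of three; "yaw": the turn about the tool's z in rad; "jaw": the opening in per cent of the stroke, from 0 (shut) to 100 (fully open). A call has exactly 8 rows; each row is the pose to reach, as a shift and turn from the pose commanded when the call began, along the tool's axes at that moment; what a row does not reach only later rows make up. A row lasts 1/10 s, in which the tool goes at most 50 mm and 8.59 degrees, less where a joint would pass 70% of its speed; a pose out of reach is approached as far as the arm can. A call with a gripper value outside its range is refused whole. The fingers move at their own pace and stop on an object; "grip_force" is the grip in N (left out, the last holds). Time passes only in rows, so rows that repeat a pose let the fingers close, or fill a call up. It gives the time, the measured TCP pose, the force, the opening and the grip force at its end, in the units of the state.
- r.sense(): the state, without advancing time (a new reading comes with each control period).
- vision.grab_frame(name): name is "side" or "top"; returns (picture, depth): 480x640x3 uint8, red, green, blue; 480x640 float32, mm along the optical axis (not along the pixel's ray), 0 where there is no reading.
- vision.calibration(name): a dict with "mtx" (3x3 intrinsics, pixels), "extrinsics" (4x4, takes a point from camera to world coordinates). Camera axes: x right, y down, z forward; pixel columns grow to the right and rows downward; lengths in mm; the calibration is good to about 2 mm. A picture is of the moment at which its call begins. calibration takes no time and is no camera call.
- r.sign_off(): hands the job in; it is judged then, once.
Trained networks look in the newest picture that a camera, given by its name, has taken for a name from the list of things; names that differ only in an ending like _2 or _b are one class to them, and where a whole thing is asked for, a point or a joint stands for the part that bears it (a point fixed in the world has none). Each returns a list of dicts, best first, with "conf" (0 to 1); they miss things now and then, are a little off and sometimes report something else, mostly with a low value. They report only what shows in the picture. A call takes as long as a camera call. They do not tell look-alikes from the thing itself.
- vision.cut_out(camera, thing): "region" (480x640 bool, what is visible of it) and "uv" ([column, row] in pixels, amid what is visible of it).
- vision.landmark_of(camera, thing): "uv" ([column, row] in pixels: a listed point, or the origin of a listed thing).
The state is a dict: "clock": time; "qpos": joint angles; "qvel": joint speeds; "joint_efforts": joint torques, N m; "eef_pos": TCP position; "tcp_rot": TCP orientation; "contact_force": force on the tool from outside, world axes, zero at the start; "wrist_torque": the same for the moment, N m; "opening": opening from 0.0 (shut) to 1.0 (fully open); "grasp_force": force on a finger pad.
Only numpy, scipy, OpenCV 4.12 (cv2) and the standard library are available. Lean on these libraries where they do the work, as an engineer would, in place of code of your own. Each camera call takes 0.05 s, during which the arm holds its last target. There are 200 camera calls.

## Working session

There is one attempt and no reset: what is moved stays moved. The work goes in short steps, Python scripts to look and compute and a tool call to move; the robot and the scene stay as the last step left them, time stands still between calls to the robot, and variables do not carry over. Pictures are saved under pics/ and viewed, at most 10 in all, crops included, and the job is handed in when it is done.

Besides the shell and the picture viewer there is one more tool, called after ">>>" by a JSON object that holds its "op" and its "data", one argument or row to a line. play_rows: Moves the arm, as the interface text tells. Its arguments: {"type":"object","properties":{"steps":{"type":"array"},"grip_force":{"type":"number"}},"required":["steps"]}

```bash
mkdir -p pics; cat > h.py <<'E'
import numpy as np, cv2
from rig import r, vision
def ray(cam,uv):
    c=vision.calibration(cam);K=np.array(c["mtx"]);T=np.array(c["extrinsics"])
    d=T[:3,:3]@np.linalg.inv(K)@np.array([uv[0],uv[1],1.]);return T[:3,3],d
def at_z(cam,uv,z):
    o,d=ray(cam,uv);return o+d*(z-o[2])/d[2]
def at_depth(cam,uv,dep):
    o,d=ray(cam,uv);return o+d*dep
def proj(cam,p):
    c=vision.calibration(cam);K=np.array(c["mtx"]);T=np.linalg.inv(np.array(c["extrinsics"]))
    q=K@(T[:3,:3]@np.array(p)+T[:3,3]);return q[:2]/q[2]
E
python3 - <<'E'
from h import *
np.set_printoptions(precision=1,suppress=True)
for cam in("top","side"):
    im,d=vision.grab_frame(cam);cv2.imwrite(f"pics/{cam}0.png",im[:,:,::-1]);np.save(f"{cam}d.npy",d)
    print(cam,ray(cam,(320,240)))
    for t in("bed","stop_face","beam_top","plate","servo_front","knob_grip","solder_spool","spare_servo","standoff","screwdriver"):
        for q in vision.landmark_of(cam,t)[:2]:
            u=q["uv"];dd=d[int(u[1]),int(u[0])];print(t,round(q["conf"],2),np.array(u),at_depth(cam,u,dd))
print(r.sense())
E
```

```text
top (array([437.7,  64.6, 839.3]), array([ 0.2, -0. , -1. ]))
bed 0.97 [414.2 218.7] [ 608.3 -110.5   48.5]
bed 0.56 [423.4 203.4] [ 620.5 -113.3  109.9]
stop_face 0.7 [416.9 194.4] [ 655.6 -120.2   37.4]
stop_face 0.44 [415.7 217.7] [ 603.4 -106.3   79.2]
beam_top 0.88 [426.3 205.4] [ 610.9 -111.7  134.7]
plate 0.86 [419.1 243.6] [ 565.6 -119.7   35.2]
plate 0.7 [374.9 345.1] [388.5 -37.9   5. ]
servo_front 0.94 [389.  322.8] [427.5 -60.5  32.1]
servo_front 0.86 [350.2 143.5] [769.9  -5.4  -0.6]
knob_grip 0.62 [416.4 194.3] [ 655.8 -119.3   37.4]
knob_grip 0.61 [433.3 200.7] [ 618.1 -122.9  135.9]
solder_spool 0.81 [349.7 220. ] [612.2   2.2  28.8]
spare_servo 0.57 [490.4 186.8] [ 671.1 -259.2   24.9]
standoff 0.47 [415.9 194.3] [ 655.2 -117.8   39.8]
screwdriver 0.86 [484.5 259.3] [ 538.4 -242.7   11.5]
screwdriver 0.55 [434.7 200.1] [ 618.9 -125.1  136.2]
side (array([ 200.9, -374.4,  441.4]), array([ 0.6,  0.6, -0.5]))
bed 0.6 [407.1 345.2] [ 583.9 -152.8   45.7]
bed 0.23 [300.3 326.9] [534.5  -1.4   5.6]
stop_face 0.59 [424.2 318.2] [ 604.8 -158.    82.1]
beam_top 0.66 [414.  29
[... 226 characters left out ...]
ront 0.71 [394.5 263.7] [756.3  -0.6  22.9]
knob_grip 0.89 [416.1 276.2] [ 618.9 -128.2  124.6]
solder_spool 0.63 [340.7 307.6] [603.9 -16.8  14.6]
spare_servo 0.89 [521.4 387.9] [ 655.8 -277.6   18.5]
standoff 0.59 [298.  326.5] [530.9  -0.3   7.7]
screwdriver 0.97 [447.6 442.7] [ 515.2 -260.2   25.7]
{'clock': 1.1, 'qpos': array([ 1.1,  0.4,  1.6,  0. ,  1.2, -0. ]), 'qvel': array([ 0., -0.,  0., -0.,  0.,  0.]), 'joint_efforts': array([ -0. , -60.5, -34.2,   0. ,   0. ,  -0. ]), 'eef_pos': array([282.4, 557.6, 201.5]), 'tcp_rot': array([ 3.1, -0. ,  2.7]), 'contact_force': array([-0.4,  1.4, -0.8]), 'wrist_torque': array([-0., -0.,  0.]), 'grasp_force': 0.0, 'opening': 1.0000135702320285}
```

View pics/top0.png

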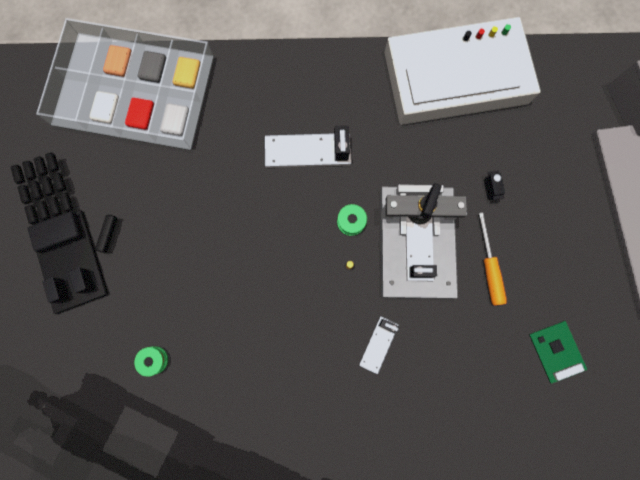

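View pics/side0.png

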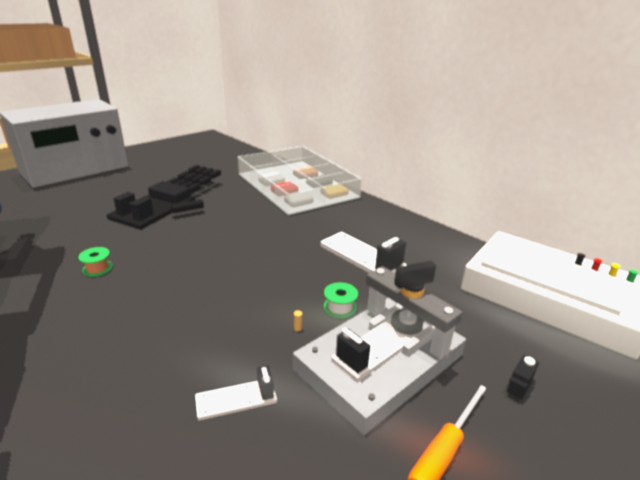

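The top view shows the jig at about (382–458, 187–297) with the stop at the top. The job's plate has its servo at (423,271) and the knob bar is at (431,201). The two other plates are look-alikes lying outside the jig. Next I'll fit the geometry from the depth.

```bash
cat >> h.py <<'E'
def cloud(cam,d):
    c=vision.calibration(cam);K=np.array(c["mtx"]);T=np.array(c["extrinsics"])
    v,u=np.mgrid[:480,:640];P=np.stack([(u-K[0,2])/K[0,0]*d,(v-K[1,2])/K[1,1]*d,d],-1)
    W=P@T[:3,:3].T+T[:3,3];W[d<=0]=np.nan;return W
def rect(P):
    (c,s,a)=cv2.minAreaRect(P[:,:2].astype(np.float32));return np.round(c,1),np.round(s,1),round(a,1),len(P),np.round(np.median(P[:,2]),1)
E
python3 - <<'E'
from h import *
np.set_printoptions(precision=1,suppress=True)
for cam in("top","side"):
    d=np.load(f"{cam}d.npy");W=cloud(cam,d);x,y,z=W[...,0],W[...,1],W[...,2]
    roi=(x>440)&(x<690)&(y>-210)&(y<-20)
    def blob(m):
        n,l,s,_=cv2.connectedComponentsWithStats((m&roi).astype(np.uint8),connectivity=4)
        k=1+np.argmax(s[1:,4]);return W[l==k]
    for nm,lo,hi in(("bed",26,33),("bars",42,48),("plate",35.5,41),("servo",66,82),("beam",90,100),("knob",126,150)):
        try: print(cam,nm,*rect(blob((z>lo)&(z<hi))))
        except Exception as e: print(nm,e)
    for nm in("knob_grip","servo_front","plate"):
        for q in vision.cut_out(cam,nm)[:2]:
            g=q["region"]; print(cam,nm,round(q["conf"],2),q["uv"],*rect(W[g&(d>0)]), "z95",np.nanpercentile(z[g],95))
    for t in ("knob_grip","beam_top","servo_front"):
        for q in vision.landmark_of(cam,t)[:4]: print(t,round(q["conf"],2),q["uv"],at_z(cam,q["uv"],{"knob_grip":125,"beam_top":96,"servo_front":48}[t]))
im=cv2.imread("pics/top0.png")[170:310,360:480];cv2.imwrite("pics/crop0.png",cv2.resize(im,None,fx=4,fy=4,interpolation=2))
E
```

```text
top bed [ 548.6 -119.6] [130.7 155.3] 88.4 3740 28.8
top bars [ 595.3 -150.3] [ 9.7 29.6] 86.4 86 44.2
top plate [ 556.8 -119.3] [ 46.5 113.1] 88.5 977 37.2
top servo [ 513.8 -117.7] [40. 20.] 87.4 293 73.5
top beam [621.4 -85.6] [62.  33.8] 89.0 667 94.9
top knob [ 620.5 -121.2] [14.2 54.1] 67.6 310 135.3
top knob_grip 0.75 [428.6, 206.1] [ 618.2 -118.6] [46.1 32.6] 8.4 479 132.6 z95 137.2001487598593
top servo_front 0.87 [419.0, 253.7] [ 556.2 -120. ] [ 48.8 111.7] 88.9 1597 37.3 z95 75.42597563076892
top servo_front 0.66 [308.9, 149.8] [758.   77.5] [ 67.3 163.1] 0.5 2718 9.4 z95 57.91040381783524
top plate 0.91 [308.2, 148.8] [757.5  77.5] [ 66.7 163.2] 0.6 2785 9.3 z95 57.767623411773734
top plate 0.9 [418.0, 251.3] [ 556.1 -123.3] [ 54.9 111.4] 88.5 1589 37.4 z95 75.44457313036396
knob_grip 0.62 [416.4, 194.3] [632.  -99.2 125. ]
knob_grip 0.61 [433.3, 200.7] [ 620.9 -125.8  125. ]
beam_top 0.88 [426.3, 205.4] [ 620.4 -121.4   96. ]
servo_front 0.94 [389.0, 322.8] [427.7 -58.1  48. ]
servo_front 0.86 [350.2, 143.5] [750.7  -1.3  48. ]
servo_front 0.55 [421.6, 278.4] [ 502.5 -11
[... 536 characters left out ...]
e servo_front 0.89 [367.8, 348.5] [ 557.8 -104.6] [ 79.  113.5] 88.6 2629 39.2 z95 76.22678319289986
side servo_front 0.74 [236.6, 395.7] [391.  -45.7] [37.  94.7] 63.7 2181 6.8 z95 34.18467029906395
side plate 0.96 [242.6, 396.8] [393.5 -43. ] [44. 97.] 63.7 2235 6.8 z95 34.13584227939084
side plate 0.92 [366.4, 346.4] [ 558.6 -105.4] [ 80.3 114.2] 87.4 2709 39.2 z95 76.06906260430074
knob_grip 0.89 [416.1, 276.2] [ 618.4 -128.4  125. ]
beam_top 0.66 [414.0, 293.1] [ 621.8 -127.6   96. ]
beam_top 0.34 [447.4, 440.8] [ 463.6 -278.3   96. ]
servo_front 0.8 [271.8, 384.8] [412.4 -90.4  48. ]
servo_front 0.71 [394.5, 263.7] [723. -23.  48.]
servo_front 0.59 [405.3, 342.7] [ 583.6 -149.7   48. ]
```

View pics/crop0.png

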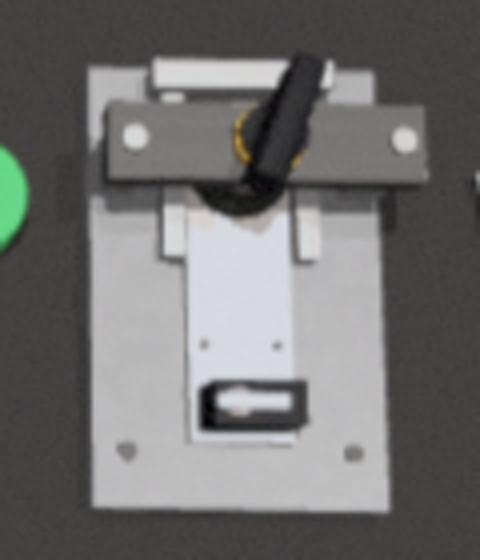

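The crop shows the plate in the channel with its servo at about (255,405), the stop bar at the top, and the knob bar pointing +x/−y at about −23°. From this I take the screw axis at about (621.5,−122.5) and the bed yaw at about −0.03 rad. The plate is about 31 mm short of home. I'll push on its end at z ≈ 34 with the jaws shut.

```bash
cat >> h.py <<'E'
from scipy.spatial.transform import Rotation as Ro
B=np.array([621.5,-122.5]);BY=-0.03
def bed(x,y,z): return np.array([B[0]+x*np.cos(BY)-y*np.sin(BY),B[1]+x*np.sin(BY)+y*np.cos(BY),z])
def go(target,yaw):
    s=r.sense();R=Ro.from_euler('xyz',s["tcp_rot"]);cy=s["tcp_rot"][2]
    d=R.inv().apply(np.array(target)-s["eef_pos"])/10
    dy=-(yaw-cy); dy=(dy+np.pi)%(2*np.pi)-np.pi
    print("delta cm",np.round(d,2),"yaw",round(dy,3),"| pos",np.round(s["eef_pos"],1),"rot",np.round(s["tcp_rot"],4),"q6",round(s["qpos"][5],3),"t",round(s["clock"],2))
E
python3 -c "
from h import *
go(bed(-160,0,201),3.11);go([400,200,201],3.11)"
```

```text
delta cm [-4.649e+01 -5.215e+01  5.000e-02] yaw -0.437 | pos [282.4 557.6 201.5] rot [-3.1416 -0.      2.6728] q6 -0.002 t 1.7
delta cm [-26.65 -26.59   0.05] yaw -0.437 | pos [282.4 557.6 201.5] rot [-3.1416 -0.      2.6728] q6 -0.002 t 1.7
```

>>> {"op": "play_rows", "data": {
  "steps": [
    {"delta_pos": [-3, -3.5, 0], "yaw": -0.05, "jaw": 0},
    {"delta_pos": [-6, -7, 0], "yaw": -0.1, "jaw": 0},
    {"delta_pos": [-9, -10.5, 0], "yaw": -0.15, "jaw": 0},
    {"delta_pos": [-12, -14, 0], "yaw": -0.2, "jaw": 0},
    {"delta_pos": [-15, -17.5, 0], "yaw": -0.25, "jaw": 0},
    {"delta_pos": [-18, -21, 0], "yaw": -0.3, "jaw": 0},
    {"delta_pos": [-21, -24.5, 0], "yaw": -0.37, "jaw": 0},
    {"delta_pos": [-24, -28, 0], "yaw": -0.437, "jaw": 0}
  ],
  "grip_force": 30
}}

```text
clock: 2.5
eef_pos: [370.1, 197.7, 201.8]
tcp_rot: [3.141, 0.001, 3.113]
contact_force: [1.0, -0.3, -0.2]
opening: 0.0
grasp_force: 0.0
```

```bash
python3 -c "
from h import *
go(bed(-160,0,150),3.11)"
```

```text
delta cm [-10.03 -31.27   5.17] yaw 0.003 | pos [370.1 197.7 201.8] rot [3.1412e+00 8.0000e-04 3.1131e+00] q6 -1.055 t 2.5
```

>>> {"op": "play_rows", "data": {
  "steps": [
    {"delta_pos": [-1.4, -4.4, 0.5], "yaw": 0, "jaw": 0},
    {"delta_pos": [-2.8, -8.8, 1], "yaw": 0, "jaw": 0},
    {"delta_pos": [-4.2, -13.2, 2], "yaw": 0, "jaw": 0},
    {"delta_pos": [-5.6, -17.6, 3], "yaw": 0, "jaw": 0},
    {"delta_pos": [-7, -22, 4], "yaw": 0, "jaw": 0},
    {"delta_pos": [-8.4, -26.4, 5], "yaw": 0, "jaw": 0},
    {"delta_pos": [-10, -31.3, 5.2], "yaw": 0, "jaw": 0},
    {"delta_pos": [-10, -31.3, 5.2], "yaw": 0, "jaw": 0}
  ]
}}

```text
clock: 3.3
eef_pos: [461.6, -121.6, 149.4]
tcp_rot: [-3.14, 0.002, 3.106]
contact_force: [0.3, 0.5, 0.9]
opening: -0.0
grasp_force: 0.0
```

```bash
python3 -c "
from h import *
go(bed(-155,0,34),3.1116);go(bed(-136,0,34),3.1116)"
```

```text
delta cm [-0.47  0.41 11.54] yaw -0.006 | pos [ 461.6 -121.6  149.4] rot [-3.1400e+00  1.6000e-03  3.1057e+00] q6 -1.794 t 3.3
delta cm [-2.37  0.42 11.55] yaw -0.006 | pos [ 461.6 -121.6  149.4] rot [-3.1400e+00  1.6000e-03  3.1057e+00] q6 -1.794 t 3.3
```

>>> {"op": "play_rows", "data": {
  "steps": [
    {"delta_pos": [-0.2, 0, 3], "yaw": 0, "jaw": 0},
    {"delta_pos": [-0.3, 0, 6], "yaw": 0, "jaw": 0},
    {"delta_pos": [-0.5, 0, 9], "yaw": 0, "jaw": 0},
    {"delta_pos": [-0.5, 0, 10.5], "yaw": 0, "jaw": 0},
    {"delta_pos": [-0.5, 0, 11.2], "yaw": 0, "jaw": 0},
    {"delta_pos": [-0.5, 0, 11.6], "yaw": 0, "jaw": 0},
    {"delta_pos": [-0.5, 0, 11.6], "yaw": 0, "jaw": 0},
    {"delta_pos": [-0.5, 0, 11.6], "yaw": 0, "jaw": 0}
  ]
}}

```text
clock: 4.1
eef_pos: [465.6, -116.9, 34.3]
tcp_rot: [-3.141, 0.001, 3.11]
contact_force: [-0.4, 0.1, -0.3]
opening: 0.0
grasp_force: 0.0
```

```bash
python3 -c "
from h import *
go(bed(-132,0,34),3.1116);go(bed(-101,0,34),3.1116);print(r.sense()['contact_force'])"
```

```text
delta cm [-2.4  -0.09  0.03] yaw -0.002 | pos [ 465.6 -116.9   34.3] rot [-3.1413e+00  1.3000e-03  3.1100e+00] q6 -1.788 t 4.1
delta cm [-5.5  -0.09  0.03] yaw -0.002 | pos [ 465.6 -116.9   34.3] rot [-3.1413e+00  1.3000e-03  3.1100e+00] q6 -1.788 t 4.1
[-0.37277025  0.09025807 -0.30214518]
```

>>> {"op": "play_rows", "data": {
  "steps": [
    {"delta_pos": [-0.7, -0.05, 0], "yaw": 0, "jaw": 0},
    {"delta_pos": [-1.4, -0.1, 0], "yaw": 0, "jaw": 0},
    {"delta_pos": [-2, -0.1, 0], "yaw": 0, "jaw": 0},
    {"delta_pos": [-2.5, -0.1, 0], "yaw": 0, "jaw": 0},
    {"delta_pos": [-3, -0.1, 0], "yaw": 0, "jaw": 0},
    {"delta_pos": [-3.5, -0.1, 0], "yaw": 0, "jaw": 0},
    {"delta_pos": [-4, -0.1, 0], "yaw": 0, "jaw": 0},
    {"delta_pos": [-4.4, -0.1, 0], "yaw": 0, "jaw": 0}
  ]
}}

```text
clock: 4.9
eef_pos: [509.2, -119.2, 33.4]
tcp_rot: [3.142, -0.0, 3.11]
contact_force: [-1.5, 0.1, -0.5]
opening: -0.004
grasp_force: 0.5
```

```bash
python3 -c "
from h import *
im,d=vision.grab_frame('top');W=cloud('top',d);x,y,z=W[...,0],W[...,1],W[...,2]
im2,_=vision.grab_frame('side')
cv2.imwrite('pics/side1.png',cv2.resize(im2[230:430,260:500,::-1],None,fx=3,fy=3,interpolation=2))
go(bed(-101,0,34),3.1116);print(r.sense()['contact_force'])"
```

```text
delta cm [-1.08  0.02 -0.05] yaw -0.002 | pos [ 509.8 -119.3   33.5] rot [-3.1415e+00  8.0000e-04  3.1099e+00] q6 -1.772 t 5.0
[ 1.02148138  0.29247582 -0.63670938]
```

View pics/side1.png

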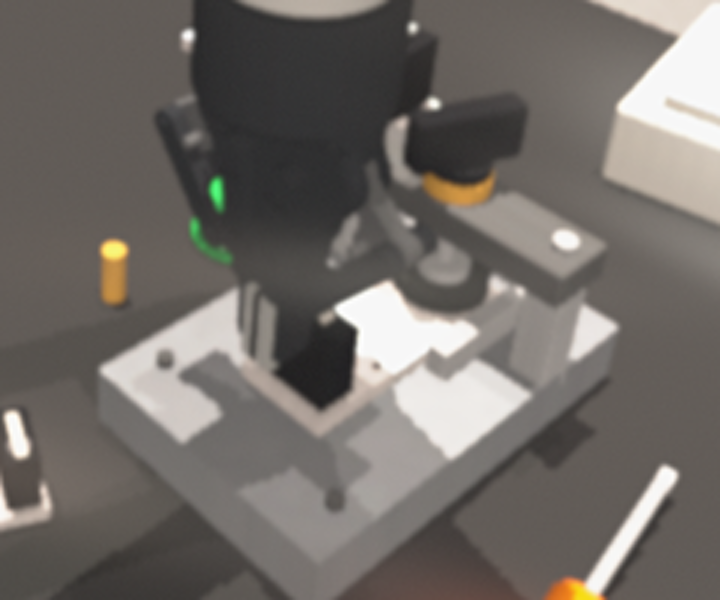

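The fingers are behind the plate's end at about (280,380) and pushing. I'll go on more slowly.

>>> {"op": "play_rows", "data": {
  "steps": [
    {"delta_pos": [-0.15, 0, 0], "yaw": 0, "jaw": 0},
    {"delta_pos": [-0.3, 0, 0], "yaw": 0, "jaw": 0},
    {"delta_pos": [-0.45, 0, 0], "yaw": 0, "jaw": 0},
    {"delta_pos": [-0.55, 0, 0], "yaw": 0, "jaw": 0},
    {"delta_pos": [-0.65, 0, 0], "yaw": 0, "jaw": 0},
    {"delta_pos": [-0.7, 0, 0], "yaw": 0, "jaw": 0},
    {"delta_pos": [-0.75, 0, 0], "yaw": 0, "jaw": 0},
    {"delta_pos": [-0.8, 0, 0], "yaw": 0, "jaw": 0}
  ]
}}

```text
clock: 5.8
eef_pos: [516.9, -119.5, 33.5]
tcp_rot: [3.142, -0.0, 3.11]
contact_force: [-0.8, 0.4, -1.0]
opening: 0.0
grasp_force: 0.5
```

>>> {"op": "play_rows", "data": {
  "steps": [
    {"delta_pos": [-0.04, 0, 0], "yaw": 0, "jaw": 0},
    {"delta_pos": [-0.08, 0, 0], "yaw": 0, "jaw": 0},
    {"delta_pos": [-0.12, 0, 0], "yaw": 0, "jaw": 0},
    {"delta_pos": [-0.15, 0, 0], "yaw": 0, "jaw": 0},
    {"delta_pos": [-0.15, 0, 0], "yaw": 0, "jaw": 0},
    {"delta_pos": [-0.15, 0, 0], "yaw": 0, "jaw": 0},
    {"delta_pos": [-0.15, 0, 0], "yaw": 0, "jaw": 0},
    {"delta_pos": [-0.15, 0, 0], "yaw": 0, "jaw": 0}
  ]
}}

```text
clock: 6.6
eef_pos: [518.5, -119.6, 33.5]
tcp_rot: [-3.142, 0.0, 3.11]
contact_force: [0.1, -0.1, -0.3]
opening: 0.001
grasp_force: 0.3
```

>>> {"op": "play_rows", "data": {
  "steps": [
    {"delta_pos": [-0.03, 0, 0], "yaw": 0, "jaw": 0},
    {"delta_pos": [-0.06, 0, 0], "yaw": 0, "jaw": 0},
    {"delta_pos": [-0.09, 0, 0], "yaw": 0, "jaw": 0},
    {"delta_pos": [-0.12, 0, 0], "yaw": 0, "jaw": 0},
    {"delta_pos": [-0.15, 0, 0], "yaw": 0, "jaw": 0},
    {"delta_pos": [-0.18, 0, 0], "yaw": 0, "jaw": 0},
    {"delta_pos": [-0.21, 0, 0], "yaw": 0, "jaw": 0},
    {"delta_pos": [-0.24, 0, 0], "yaw": 0, "jaw": 0}
  ]
}}

```text
clock: 7.4
eef_pos: [520.9, -119.6, 33.5]
tcp_rot: [-3.142, -0.0, 3.11]
contact_force: [-1.7, -0.9, 0.4]
opening: -0.001
grasp_force: 0.9
```

```bash
python3 -c "
from h import *
go(bed(-101,0,34),3.1116)
for cam in('top','side'):
    im,d=vision.grab_frame(cam);W=cloud(cam,d);x,y,z=W[...,0],W[...,1],W[...,2]
    m=(z>36)&(z<41)&(x>520)&(x<640)&(abs(y+120)<20);print(cam,rect(W[m]))
print(r.sense()['contact_force'])"
```

```text
delta cm [ 0.03  0.01 -0.05] yaw -0.002 | pos [ 520.9 -119.6   33.5] rot [-3.1416 -0.      3.1099] q6 -1.768 t 7.4
top (array([ 583.2, -118.8]), array([61.9, 37.5]), 0.0, 318, np.float64(37.2))
side (array([ 584. , -120.3]), array([ 39.7, 112. ]), 89.7, 589, np.float64(38.6))
[-0.95869547  0.36366166  1.36744859]
```

>>> {"op": "play_rows", "data": {
  "steps": [
    {"delta_pos": [-0.03, 0, 0], "yaw": 0, "jaw": 0},
    {"delta_pos": [-0.06, 0, 0], "yaw": 0, "jaw": 0},
    {"delta_pos": [-0.09, 0, 0], "yaw": 0, "jaw": 0},
    {"delta_pos": [-0.12, 0, 0], "yaw": 0, "jaw": 0},
    {"delta_pos": [-0.15, 0, 0], "yaw": 0, "jaw": 0},
    {"delta_pos": [-0.18, 0, 0], "yaw": 0, "jaw": 0},
    {"delta_pos": [-0.21, 0, 0], "yaw": 0, "jaw": 0},
    {"delta_pos": [-0.24, 0, 0], "yaw": 0, "jaw": 0}
  ]
}}

```text
clock: 8.3
eef_pos: [523.2, -119.7, 33.5]
tcp_rot: [3.142, -0.0, 3.11]
contact_force: [-1.2, 0.2, 1.6]
opening: 0.001
grasp_force: 0.9
```

>>> {"op": "play_rows", "data": {
  "steps": [
    {"delta_pos": [-0.03, 0, 0], "yaw": 0, "jaw": 0},
    {"delta_pos": [-0.06, 0, 0], "yaw": 0, "jaw": 0},
    {"delta_pos": [-0.09, 0, 0], "yaw": 0, "jaw": 0},
    {"delta_pos": [-0.12, 0, 0], "yaw": 0, "jaw": 0},
    {"delta_pos": [-0.15, 0, 0], "yaw": 0, "jaw": 0},
    {"delta_pos": [-0.18, 0, 0], "yaw": 0, "jaw": 0},
    {"delta_pos": [-0.21, 0, 0], "yaw": 0, "jaw": 0},
    {"delta_pos": [-0.24, 0, 0], "yaw": 0, "jaw": 0}
  ]
}}

```text
clock: 9.1
eef_pos: [524.7, -119.7, 33.4]
tcp_rot: [3.141, -0.002, 3.11]
contact_force: [-6.3, -0.5, 3.9]
opening: -0.002
grasp_force: 3.0
```

```bash
python3 -c "
from h import *
im2,d=vision.grab_frame('side');W=cloud('side',d);x,y,z=W[...,0],W[...,1],W[...,2]
m=(z>66)&(z<75)&(x>515)&(x<565)&(abs(y+120)<26);print(rect(W[m]))
cv2.imwrite('pics/side2.png',cv2.resize(im2[270:400,320:470,::-1],None,fx=4.5,fy=4.5,interpolation=2))
print(r.sense()['contact_force'])"
```

```text
(array([ 534. , -128.1]), array([21.8, 48.5]), 58.2, 224, np.float64(73.2))
[-5.4017989  -0.18420847  3.32617673]
```

View pics/side2.png

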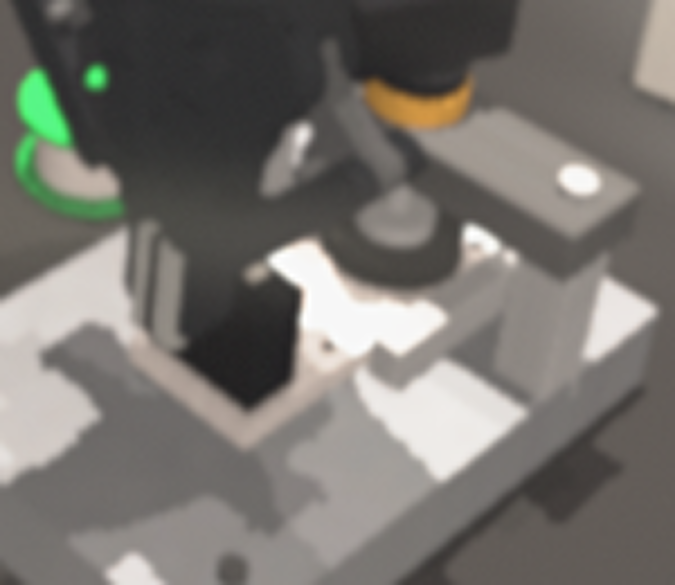

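The force jumped to about 6 N and holds. The travel was about 31 mm, so the plate is at the stop. I'll back off, rise and check the servo position.

>>> {"op": "play_rows", "data": {
  "steps": [
    {"delta_pos": [0.6, 0, 0], "yaw": 0, "jaw": 0},
    {"delta_pos": [1.5, 0, 0], "yaw": 0, "jaw": 0},
    {"delta_pos": [3, 0, 0], "yaw": 0, "jaw": 0},
    {"delta_pos": [4, 0, -2], "yaw": 0, "jaw": 20},
    {"delta_pos": [5, 0, -6], "yaw": 0, "jaw": 40},
    {"delta_pos": [6, 0, -10], "yaw": 0, "jaw": 50},
    {"delta_pos": [6, 0, -14.5], "yaw": 0, "jaw": 50},
    {"delta_pos": [6, 0, -14.5], "yaw": 0, "jaw": 50}
  ]
}}

```text
clock: 9.95
eef_pos: [468.9, -118.8, 184.1]
tcp_rot: [-3.139, 0.01, 3.11]
contact_force: [0.1, -0.8, 0.7]
opening: 0.499
grasp_force: 0.0
```

```bash
python3 -c "
from h import *
for cam in('top','side'):
    im,d=vision.grab_frame(cam);W=cloud(cam,d);x,y,z=W[...,0],W[...,1],W[...,2]
    roi=(x>440)&(x<690)&(y>-210)&(y<-20)
    def blob(m):
        n,l,s,_=cv2.connectedComponentsWithStats((m&roi).astype(np.uint8),connectivity=4)
        return W[l==1+np.argmax(s[1:,4])]
    print(cam,rect(blob((z>66)&(z<82)&(x<580))),rect(blob((z>126)&(z<140)&(x>590))))
    m=(z>130)&(z<140)&(x>590)&roi;q=W[m][:,:2];print('knob dir',np.degrees(np.arctan2(*np.linalg.svd(q-q.mean(0),full_matrices=False)[2][0][::-1])))
for k in(6,0):go([621.3,-122.3,178],np.radians(157))
print(r.sense())"
```

```text
top (array([ 544.5, -119. ]), array([41. , 19.7]), 88.9, 291, np.float64(73.1)) (array([ 620.8, -121.5]), array([14.3, 54.4]), 67.3, 313, np.float64(135.3))
knob dir 156.76944540352977
side (array([ 545.7, -120.8]), array([40.9, 21.3]), 87.9, 519, np.float64(74.4)) (array([ 621.6, -123.5]), array([15.4, 53.9]), 66.8, 506, np.float64(135.5))
knob dir 155.69945151332652
delta cm [-15.51   0.07   0.2 ] yaw 0.37 | pos [ 466.2 -118.   179.5] rot [-3.1409  0.0034  3.1097] q6 -1.79 t 10.05
delta cm [-15.51   0.07   0.2 ] yaw 0.37 | pos [ 466.2 -118.   179.5] rot [-3.1409  0.0034  3.1097] q6 -1.79 t 10.05
{'clock': 10.05, 'qpos': array([-2.51152509e-01,  1.50635526e-01,  1.95851923e+00,  9.70014035e-05,
        1.02896974e+00, -1.79011095e+00]), 'qvel': array([ 0.00074653,  0.03578793,  0.03172966,  0.00089875, -0.00574757,
        0.00083519]), 'joint_efforts': array([-2.84852413e-02, -4.54253590e+01, -3.33310282e+01, -3.68983574e-04,
        5.72916877e-02, -1.34050260e-03]), 'eef_pos': array([ 466.22414589, -118.03855427,  179.50265014]), 'tcp_rot': array([-3.1409194 ,  0.0034032 ,  3.10970604]), 'contact_force': array([-0.24295498,  0.55447257, -0.83069631]), 'wrist_torque': array([-0.00870022,  0.02289577, -0.00904776]), 'grasp_force': 0.0, 'opening': 0.5022804635655381}
```

The servo centre is now about 76.1 mm behind the screw axis, against 76.5 mm when home, so the plate is home. Next is the knob: yaw 156.3°, axis at (621.2,−122.4).

>>> {"op": "play_rows", "data": {
  "steps": [
    {"delta_pos": [-3.5, 0, 0], "yaw": 0.08, "jaw": 50},
    {"delta_pos": [-7, 0, 0], "yaw": 0.16, "jaw": 50},
    {"delta_pos": [-10.5, 0, 0], "yaw": 0.24, "jaw": 50},
    {"delta_pos": [-13.5, 0, 0], "yaw": 0.32, "jaw": 50},
    {"delta_pos": [-15.5, 0, 0], "yaw": 0.38, "jaw": 50},
    {"delta_pos": [-15.5, 0, 0], "yaw": 0.38, "jaw": 50},
    {"delta_pos": [-15.5, 0, 0], "yaw": 0.38, "jaw": 50},
    {"delta_pos": [-15.5, 0, 0], "yaw": 0.38, "jaw": 50}
  ]
}}

```text
clock: 10.85
eef_pos: [618.9, -122.6, 177.4]
tcp_rot: [-3.141, -0.002, 2.731]
contact_force: [-0.5, 0.5, 0.0]
opening: 0.496
grasp_force: 0.0
```

```bash
python3 -c "
from h import *
go([621.2,-122.4,110],2.728)"
```

```text
delta cm [-0.22  0.12  6.74] yaw 0.003 | pos [ 618.9 -122.6  177.4] rot [-3.1410e+00 -2.3000e-03  2.7308e+00] q6 -1.358 t 10.85
```

>>> {"op": "play_rows", "data": {
  "steps": [
    {"delta_pos": [-0.1, 0.05, 1.5], "yaw": 0, "jaw": 50},
    {"delta_pos": [-0.2, 0.1, 3], "yaw": 0, "jaw": 50},
    {"delta_pos": [-0.2, 0.1, 4.5], "yaw": 0, "jaw": 50},
    {"delta_pos": [-0.2, 0.1, 5.7], "yaw": 0, "jaw": 50},
    {"delta_pos": [-0.2, 0.1, 6.4], "yaw": 0, "jaw": 50},
    {"delta_pos": [-0.2, 0.1, 6.7], "yaw": 0, "jaw": 50},
    {"delta_pos": [-0.2, 0.1, 6.7], "yaw": 0, "jaw": 50},
    {"delta_pos": [-0.2, 0.1, 6.7], "yaw": 0, "jaw": 50}
  ]
}}

```text
clock: 11.65
eef_pos: [623.2, -122.7, 111.9]
tcp_rot: [3.141, 0.001, 2.73]
contact_force: [-0.7, -0.1, 0.3]
opening: 0.501
grasp_force: 0.0
```

```bash
python3 -c "
from h import *
go([621.2,-122.4,110],2.728);s=r.sense();print(s['contact_force'],s['wrist_torque'])
im2,d=vision.grab_frame('side')
cv2.imwrite('pics/side3.png',cv2.resize(im2[200:360,330:510,::-1],None,fx=3.5,fy=3.5,interpolation=2))"
```

```text
delta cm [ 0.2  -0.05  0.19] yaw 0.002 | pos [ 623.2 -122.7  111.9] rot [3.1414e+00 7.0000e-04 2.7298e+00] q6 -1.356 t 11.65
[-0.65757102 -0.12795574  0.31880192] [ 0.04780338 -0.03485933 -0.02551933]
```

View pics/side3.png

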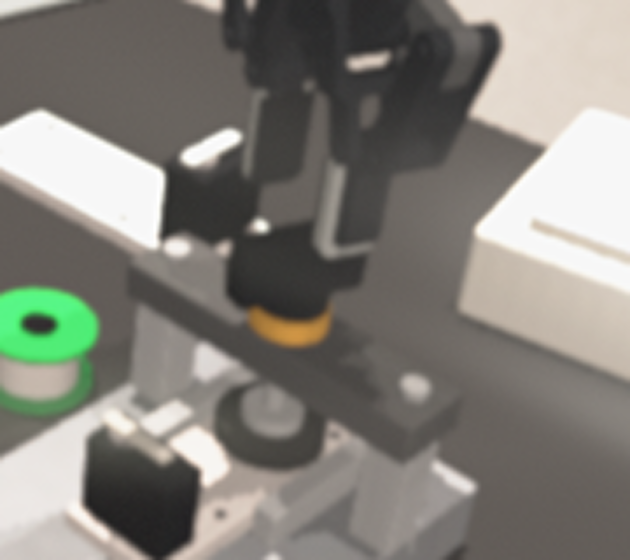

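The fingers straddle the bar, with the knob at about (300,260), and stand clear of the collar. Now I'll close.

>>> {"op": "play_rows", "data": {
  "steps": [
    {"delta_pos": [0.05, 0, 0], "yaw": 0, "jaw": 40},
    {"delta_pos": [0.05, 0, 0], "yaw": 0, "jaw": 30},
    {"delta_pos": [0.05, 0, 0], "yaw": 0, "jaw": 20},
    {"delta_pos": [0.05, 0, 0], "yaw": 0, "jaw": 10},
    {"delta_pos": [0.05, 0, 0], "yaw": 0, "jaw": 5},
    {"delta_pos": [0.05, 0, 0], "yaw": 0, "jaw": 5},
    {"delta_pos": [0.05, 0, 0], "yaw": 0, "jaw": 5},
    {"delta_pos": [0.05, 0, 0], "yaw": 0, "jaw": 5}
  ],
  "grip_force": 40
}}

```text
clock: 12.5
eef_pos: [622.3, -122.5, 111.4]
tcp_rot: [-3.142, -0.0, 2.73]
contact_force: [0.8, -0.2, 0.3]
opening: 0.048
grasp_force: 0.0
```

```bash
cat > t.py <<'E'
from h import *
a=[]
for k in range(1):
    s=r.sense();a.append(s["wrist_torque"])
print(round(s["clock"],2),"yaw",np.round(np.degrees(s["tcp_rot"][2]),2),"pos",np.round(s["eef_pos"],1),"T",np.round(s["wrist_torque"],4),"F",np.round(s["contact_force"],1),"q6",round(s["qpos"][5],3),"e6",round(s["joint_efforts"][5],4),"op",round(s["opening"],3),"gf",round(s["grasp_force"],1))
E
python3 t.py; python3 t.py
```

```text
12.5 yaw 156.41 pos [ 622.3 -122.5  111.4] T [-0.0021 -0.0102  0.0362] F [ 0.8 -0.2  0.3] q6 -1.356 e6 -0.0 op 0.048 gf 0.0
12.5 yaw 156.41 pos [ 622.3 -122.5  111.4] T [-0.0021 -0.0102  0.0362] F [ 0.8 -0.2  0.3] q6 -1.356 e6 -0.0 op 0.048 gf 0.0
```

```bash
python3 -c "
from h import *
im2,d=vision.grab_frame('side');im,d1=vision.grab_frame('top')
a=cv2.resize(im2[230:350,350:500,::-1],(600,480),interpolation=2)
cv2.imwrite('pics/side4.png',a)
W=cloud('side',d);z=W[...,2];print(np.round(z[250:320:6,395:445:5],0))
for cam in('side','top'):print(proj(cam,[622.3,-122.5,111.4]),proj(cam,[621.2,-122.4,136]))
"; python3 t.py
```

```text
[[ 53.  47.  -0. 160. 165. 168. 169. 168.   1.  -0.]
 [ 38.  32.  -0. 151. 158. 161. 158.   1.   0.   0.]
 [ 25.  18.   0. 145. 147. 151. 149. 138.   0.   1.]
 [ 11. 138. 139. 137. 138. 136. 135. 134. 130.  -0.]
 [127. 131. 132. 130. 129. 127. 126. 124.  -1.  -0.]
 [119. 123. 123. 121. 120. 118. 116. 114.   0.   1.]
 [ 96. 115. 113. 112. 112. 112.   0.  -1.   2.   1.]
 [ 95.  97. 102. 104. 104. 104.  97.  -0.   3.   1.]
 [ 85.  89.  94.  97.  98.  97.  96.  97.  97.   0.]
 [ 31.  82.  85.  89.  95.  97.  97.  97.  97.  97.]
 [ 45.  50.  55.  81.  86.  91.  95.  96.  97.  97.]
 [ 51.  55.  56.  56.  56.  81.  86.  91.  95.  97.]]
[412.66214181 281.70839739] [414.72528194 266.22862955]
[429.14870312 201.99215304] [432.88437737 198.77824061]
12.6 yaw 156.41 pos [ 622.4 -122.5  111.5] T [ 0.035   0.0095 -0.0141] F [ 0.7 -0.1 -0.1] q6 -1.356 e6 0.0 op 0.048 gf 0.0
```

View pics/side4.png

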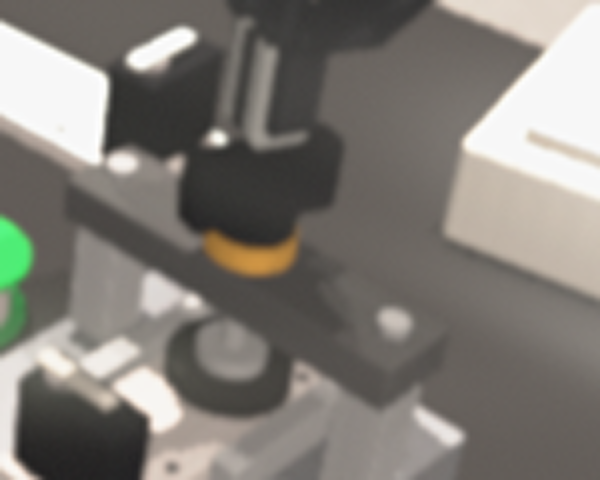

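```bash
python3 -c "
from h import *
np.set_printoptions(precision=0,suppress=True)
im2,d=vision.grab_frame('side');W=cloud('side',d)
for v in range(236,276,3):print(v,[tuple(int(k) for k in W[v,u]) for u in (410,414,418,422,426)])
";python3 t.py
```

```text
236 [(614, -112, 178), (617, -116, 179), (608, -127, 187), (607, -133, 189), (601, -142, 195)]
239 [(615, -112, 173), (612, -120, 178), (606, -129, 184), (609, -133, 185), (598, -144, 193)]
242 [(614, -114, 170), (612, -121, 174), (613, -125, 176), (611, -132, 180), (599, -144, 189)]
245 [(614, -115, 166), (610, -122, 171), (613, -126, 172), (609, -134, 177), (619, -133, 173)]
248 [(613, -116, 163), (610, -123, 167), (613, -127, 168), (612, -133, 171), (619, -134, 169)]
251 [(615, -115, 158), (610, -124, 163), (612, -128, 164), (612, -134, 167), (617, -136, 166)]
254 [(615, -116, 153), (610, -125, 159), (611, -129, 161), (612, -134, 163), (617, -137, 162)]
257 [(616, -116, 149), (610, -125, 155), (612, -130, 157), (613, -134, 159), (620, -136, 156)]
260 [(612, -119, 147), (610, -126, 151), (611, -131, 153), (615, -134, 153), (620, -137, 153)]
263 [(808, 0, 1), (612, -126, 146), (611, -132, 150), (617, -133, 147), (628, -132, 142)]
266 [(614, -119, 137), (612, -126, 141), (622, -126, 138), (626, -129, 137), (631, -132, 136)]
269 [(610, -122, 136), (615, -125, 135), (621, -127, 134), (624, -131, 134), (631, -133, 132)]
272 [(608, -124, 133), (614, -126, 131), (619, -129, 131), (625, -131, 129), (630, -134, 128)]
275 [(609, -124, 128), (614, -127, 127), (620, -129, 126), (625, -132, 125), (630, -134, 124)]
12.65 yaw 156.41 pos [ 622.3 -122.5  111.5] T [-0.0147  0.0172  0.0068] F [-0.3 -0.2 -0. ] q6 -1.356 e6 -0.0 op 0.049 gf 0.0
```

```bash
python3 -c "
from h import *
np.set_printoptions(precision=1,suppress=True)
for uv in((348,353),(339,340)):
  o,d=ray('side',uv)
  for x in(499,505,510):print(uv,o+d*(x-o[0])/d[0])
im,d=vision.grab_frame('side');W=cloud('side',d);x,y,z=W[...,0],W[...,1],W[...,2]
for v in range(120,240,6):
  m=(abs(x[v]-622)<60)&(abs(y[v]+122)<60)&(z[v]>100)
  if m.any():
    u=np.where(m)[0];print(v,u.min(),u.max(),'z',z[v][m].min().round(),z[v][m].max().round())
";python3 t.py
```

```text
(348, 353) [ 499.  -126.4   67.5]
(348, 353) [ 505.  -121.4   60. ]
(348, 353) [ 510.  -117.2   53.7]
(339, 340) [ 499.  -110.8   77.2]
(339, 340) [ 505.  -105.5   69.8]
(339, 340) [ 510.  -101.1   63.7]
120 408 475 z 315.0 333.0
126 404 471 z 315.0 324.0
132 403 474 z 308.0 319.0
138 402 473 z 301.0 314.0
144 401 472 z 293.0 308.0
150 400 470 z 286.0 301.0
156 400 469 z 281.0 295.0
162 399 468 z 273.0 288.0
168 403 466 z 271.0 282.0
174 405 462 z 248.0 275.0
180 393 456 z 232.0 269.0
186 394 456 z 225.0 262.0
192 395 456 z 218.0 256.0
198 396 456 z 211.0 250.0
204 397 455 z 205.0 245.0
210 398 457 z 199.0 240.0
216 399 466 z 192.0 237.0
222 401 464 z 186.0 232.0
228 406 459 z 184.0 222.0
234 409 452 z 176.0 210.0
12.7 yaw 156.4 pos [ 622.3 -122.5  111.5] T [-0.0099  0.0061 -0.0172] F [-0.1  1.   0.3] q6 -1.356 e6 0.0 op 0.047 gf 0.0
```

The depth shows the fingertips really end at z ≈ 146 while the reported TCP is 111.5, so the tips stand about 35 mm higher than reported. The push therefore acted high on the servo. I'll withdraw, measure this offset, and repeat the push low to be sure the plate is home.

>>> {"op": "play_rows", "data": {
  "steps": [
    {"delta_pos": [0, 0, -2], "yaw": 0, "jaw": 0},
    {"delta_pos": [2.5, 1, -4], "yaw": -0.08, "jaw": 0},
    {"delta_pos": [5.5, 2, -4.5], "yaw": -0.16, "jaw": 0},
    {"delta_pos": [8, 3, -4.5], "yaw": -0.24, "jaw": 0},
    {"delta_pos": [11, 4, -4.5], "yaw": -0.32, "jaw": 0},
    {"delta_pos": [12.5, 5, -3], "yaw": -0.38, "jaw": 0},
    {"delta_pos": [12.5, 5, 0], "yaw": -0.38, "jaw": 0},
    {"delta_pos": [12.5, 5, 0], "yaw": -0.38, "jaw": 0}
  ]
}}

```text
clock: 13.5
eef_pos: [525.2, -26.1, 109.0]
tcp_rot: [3.142, -0.005, 3.111]
contact_force: [-0.9, -0.2, 0.2]
opening: -0.002
grasp_force: 0.0
```

```bash
python3 -c "
from h import *
im,d=vision.grab_frame('side');W=cloud('side',d);s=r.sense();p=s['eef_pos'];x,y,z=W[...,0],W[...,1],W[...,2]
print(np.round(p,1))
m=(abs(x-p[0])<22)&(abs(y-p[1])<22)&(z>85)
print('low z',np.sort(z[m])[:15].round(1), np.sort(z[m])[60:70].round(1))
u,v=proj('side',p);print(u,v)
cv2.imwrite('pics/side5.png',cv2.resize(im[150:400,270:480,::-1],None,fx=2.4,fy=2.4,interpolation=2))
go([495,-118.7,8],3.11)"
```

```text
[526.6 -26.4 110.6]
low z [138.9 139.3 139.6 139.7 140.2 140.6 140.6 141.  141.2 141.2 141.2 141.3
 141.5 141.5 141.6] [147.4 147.5 147.5 147.6 147.7 147.7 147.8 147.9 147.9 147.9]
309.06317317413794 277.8075604878975
delta cm [ 2.83 -9.32 10.27] yaw -0.0 | pos [526.6 -26.4 110.6] rot [ 3.1416e+00 -3.1000e-03  3.1099e+00] q6 -1.592 t 13.55
```

View pics/side5.png

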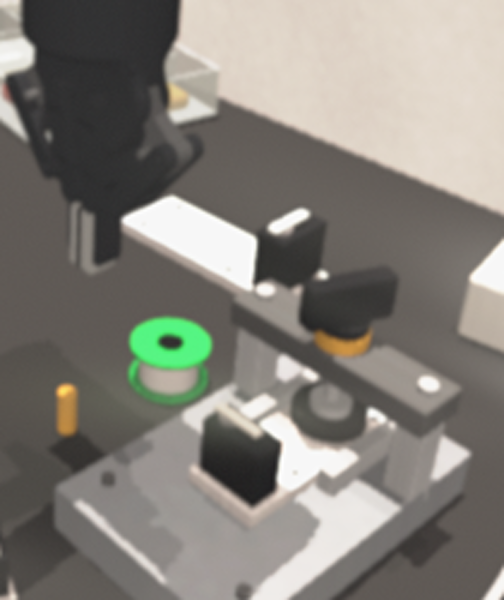

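The tips are about 30 mm above the reported TCP: the tip is seen at (95,270), z ≈ 140 against 110.6. The plate looks flat. I'll repeat the push with the real tip near z ≈ 43, which is a reported z of about 13.

>>> {"op": "play_rows", "data": {
  "steps": [
    {"delta_pos": [1.5, -3.5, 0], "yaw": 0, "jaw": 0},
    {"delta_pos": [3.3, -7, 0], "yaw": 0, "jaw": 0},
    {"delta_pos": [3.4, -9.3, 0], "yaw": 0, "jaw": 0},
    {"delta_pos": [3.4, -9.3, 2.5], "yaw": 0, "jaw": 0},
    {"delta_pos": [3.4, -9.3, 5], "yaw": 0, "jaw": 0},
    {"delta_pos": [3.4, -9.3, 7.5], "yaw": 0, "jaw": 0},
    {"delta_pos": [3.4, -9.3, 9.2], "yaw": 0, "jaw": 0},
    {"delta_pos": [3.4, -9.3, 9.7], "yaw": 0, "jaw": 0}
  ]
}}

```text
clock: 14.35
eef_pos: [490.9, -118.9, 14.0]
tcp_rot: [3.141, -0.001, 3.109]
contact_force: [0.1, 0.2, 0.7]
opening: 0.001
grasp_force: 0.0
```

```bash
python3 -c "
from h import *
go([518,-119.3,13],3.11);go([524.5,-119.6,13],3.11)
print(r.sense()['contact_force'])"
```

```text
delta cm [-2.71  0.05  0.1 ] yaw -0.001 | pos [ 490.9 -118.9   14. ] rot [ 3.1414e+00 -1.2000e-03  3.1089e+00] q6 -1.779 t 14.35
delta cm [-3.36  0.04  0.1 ] yaw -0.001 | pos [ 490.9 -118.9   14. ] rot [ 3.1414e+00 -1.2000e-03  3.1089e+00] q6 -1.779 t 14.35
[0.1103003  0.18871804 0.66768089]
```

>>> {"op": "play_rows", "data": {
  "steps": [
    {"delta_pos": [-0.8, 0.03, 0], "yaw": 0, "jaw": 0},
    {"delta_pos": [-1.6, 0.04, 0], "yaw": 0, "jaw": 0},
    {"delta_pos": [-2.2, 0.04, 0], "yaw": 0, "jaw": 0},
    {"delta_pos": [-2.6, 0.04, 0], "yaw": 0, "jaw": 0},
    {"delta_pos": [-2.8, 0.04, 0], "yaw": 0, "jaw": 0},
    {"delta_pos": [-3, 0.04, 0], "yaw": 0, "jaw": 0},
    {"delta_pos": [-3.15, 0.04, 0], "yaw": 0, "jaw": 0},
    {"delta_pos": [-3.25, 0.04, 0], "yaw": 0, "jaw": 0}
  ]
}}

```text
clock: 15.15
eef_pos: [523.3, -119.1, 14.5]
tcp_rot: [3.142, -0.0, 3.11]
contact_force: [-0.2, -1.4, -0.8]
opening: -0.001
grasp_force: 0.0
```

>>> {"op": "play_rows", "data": {
  "steps": [
    {"delta_pos": [-0.03, 0, 0], "yaw": 0, "jaw": 0},
    {"delta_pos": [-0.06, 0, 0], "yaw": 0, "jaw": 0},
    {"delta_pos": [-0.09, 0, 0], "yaw": 0, "jaw": 0},
    {"delta_pos": [-0.12, 0, 0], "yaw": 0, "jaw": 0},
    {"delta_pos": [-0.15, 0, 0], "yaw": 0, "jaw": 0},
    {"delta_pos": [-0.18, 0, 0], "yaw": 0, "jaw": 0},
    {"delta_pos": [-0.2, 0, 0], "yaw": 0, "jaw": 0},
    {"delta_pos": [-0.2, 0, 0], "yaw": 0, "jaw": 0}
  ]
}}

```text
clock: 15.95
eef_pos: [524.8, -119.1, 14.4]
tcp_rot: [3.142, -0.001, 3.11]
contact_force: [-3.9, -1.0, 2.8]
opening: 0.001
grasp_force: 1.7
```

>>> {"op": "play_rows", "data": {
  "steps": [
    {"delta_pos": [-0.02, 0, 0], "yaw": 0, "jaw": 0},
    {"delta_pos": [-0.04, 0, 0], "yaw": 0, "jaw": 0},
    {"delta_pos": [-0.06, 0, 0], "yaw": 0, "jaw": 0},
    {"delta_pos": [-0.07, 0, 0], "yaw": 0, "jaw": 0},
    {"delta_pos": [-0.08, 0, 0], "yaw": 0, "jaw": 0},
    {"delta_pos": [-0.08, 0, 0], "yaw": 0, "jaw": 0},
    {"delta_pos": [-0.08, 0, 0], "yaw": 0, "jaw": 0},
    {"delta_pos": [-0.08, 0, 0], "yaw": 0, "jaw": 0}
  ]
}}

```text
clock: 16.75
eef_pos: [524.7, -119.1, 14.3]
tcp_rot: [3.141, -0.003, 3.11]
contact_force: [-8.0, -1.3, 5.2]
opening: -0.0
grasp_force: 3.5
```

>>> {"op": "play_rows", "data": {
  "steps": [
    {"delta_pos": [0.6, 0, 0], "yaw": 0, "jaw": 0},
    {"delta_pos": [2, 0, 0], "yaw": 0, "jaw": 0},
    {"delta_pos": [3, 0, -2], "yaw": 0, "jaw": 20},
    {"delta_pos": [4, 0, -6], "yaw": 0, "jaw": 40},
    {"delta_pos": [4, 0, -10], "yaw": 0, "jaw": 50},
    {"delta_pos": [4, 0, -14], "yaw": 0, "jaw": 50},
    {"delta_pos": [4, 0, -14.5], "yaw": 0, "jaw": 50},
    {"delta_pos": [4, 0, -14.5], "yaw": 0, "jaw": 50}
  ]
}}

```text
clock: 17.55
eef_pos: [486.7, -118.1, 160.7]
tcp_rot: [-3.141, 0.003, 3.11]
contact_force: [-0.1, -0.8, -0.0]
opening: 0.496
grasp_force: 0.0
```

```bash
python3 -c "
from h import *
for cam in('top','side'):
    im,d=vision.grab_frame(cam);W=cloud(cam,d);x,y,z=W[...,0],W[...,1],W[...,2]
    roi=(x>440)&(x<690)&(y>-210)&(y<-20)
    def blob(m):
        n,l,s,_=cv2.connectedComponentsWithStats((m&roi).astype(np.uint8),connectivity=4)
        return W[l==1+np.argmax(s[1:,4])]
    print(cam,rect(blob((z>66)&(z<82)&(x<580))),rect(blob((z>126)&(z<140)&(x>590))))
go([621.2,-122.4,158],2.728)"
```

```text
top (array([ 544.4, -118.9]), array([40.3, 19.6]), 88.4, 292, np.float64(73.2)) (array([ 621.1, -121.6]), array([14.2, 54.7]), 66.8, 312, np.float64(135.4))
side (array([ 545.8, -120.5]), array([41.5, 21.8]), 85.8, 514, np.float64(74.4)) (array([ 621.9, -123.3]), array([15.8, 54.3]), 67.2, 503, np.float64(135.6))
delta cm [-13.61  -0.03   0.03] yaw 0.382 | pos [ 485.1 -117.7  158.4] rot [ 3.1413e+00 -1.2000e-03  3.1097e+00] q6 -1.78 t 17.65
```

The plate is home: servo centre to screw axis is 76.4 mm. Now to the knob, down to a reported z of about 81 so the real tips are near 111.

>>> {"op": "play_rows", "data": {
  "steps": [
    {"delta_pos": [-3.5, 0, 0], "yaw": 0.09, "jaw": 50},
    {"delta_pos": [-7, 0, 0], "yaw": 0.18, "jaw": 50},
    {"delta_pos": [-10, 0, 0], "yaw": 0.27, "jaw": 50},
    {"delta_pos": [-12.5, 0, 0], "yaw": 0.35, "jaw": 50},
    {"delta_pos": [-13.6, 0, 0], "yaw": 0.382, "jaw": 50},
    {"delta_pos": [-13.6, 0, 2], "yaw": 0.382, "jaw": 50},
    {"delta_pos": [-13.6, 0, 4], "yaw": 0.382, "jaw": 50},
    {"delta_pos": [-13.6, 0, 4], "yaw": 0.382, "jaw": 50}
  ]
}}

```text
clock: 18.45
eef_pos: [618.8, -121.5, 114.5]
tcp_rot: [-3.14, -0.008, 2.728]
contact_force: [-0.3, 0.1, -0.2]
opening: 0.499
grasp_force: 0.0
```

>>> {"op": "play_rows", "data": {
  "steps": [
    {"delta_pos": [0, 0, 0.8], "yaw": 0, "jaw": 50},
    {"delta_pos": [0, 0, 1.6], "yaw": 0, "jaw": 50},
    {"delta_pos": [0, 0, 2.4], "yaw": 0, "jaw": 50},
    {"delta_pos": [0, 0, 3], "yaw": 0, "jaw": 50},
    {"delta_pos": [0, 0, 3.5], "yaw": 0, "jaw": 50},
    {"delta_pos": [0, 0, 3.7], "yaw": 0, "jaw": 50},
    {"delta_pos": [0, 0, 3.7], "yaw": 0, "jaw": 50},
    {"delta_pos": [0, 0, 3.7], "yaw": 0, "jaw": 50}
  ]
}}

```text
clock: 19.25
eef_pos: [622.3, -122.3, 82.7]
tcp_rot: [3.142, 0.0, 2.728]
contact_force: [-0.1, 0.1, -0.2]
opening: 0.499
grasp_force: 0.0
```

```bash
python3 t.py; python3 -c "
from h import *
go([621.4,-122.4,81],2.728)
im,d=vision.grab_frame('side')
cv2.imwrite('pics/side6.png',cv2.resize(im[200:350,340:500,::-1],None,fx=3,fy=3,interpolation=2))"
```

```text
19.25 yaw 156.29 pos [ 622.3 -122.3   82.7] T [-0.0034 -0.0111  0.0165] F [-0.1  0.1 -0.2] q6 -1.353 e6 -0.0001 op 0.499 gf 0.0
delta cm [ 0.08 -0.04  0.17] yaw -0.0 | pos [ 622.3 -122.3   82.7] rot [3.1415e+00 4.0000e-04 2.7278e+00] q6 -1.353 t 19.25
```

View pics/side6.png

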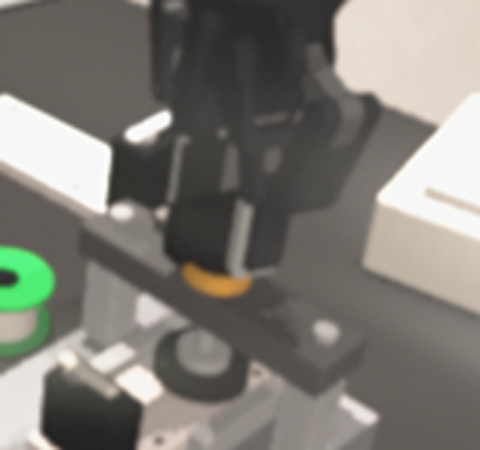

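The near finger is now in front of the bar, with its tip at (250,272). Closing.

>>> {"op": "play_rows", "data": {
  "steps": [
    {"delta_pos": [0.08, 0, 0], "yaw": 0, "jaw": 40},
    {"delta_pos": [0.08, 0, 0], "yaw": 0, "jaw": 30},
    {"delta_pos": [0.08, 0, 0], "yaw": 0, "jaw": 20},
    {"delta_pos": [0.08, 0, 0], "yaw": 0, "jaw": 12},
    {"delta_pos": [0.08, 0, 0], "yaw": 0, "jaw": 8},
    {"delta_pos": [0.08, 0, 0], "yaw": 0, "jaw": 5},
    {"delta_pos": [0.08, 0, 0], "yaw": 0, "jaw": 5},
    {"delta_pos": [0.08, 0, 0], "yaw": 0, "jaw": 5}
  ],
  "grip_force": 40
}}

```text
clock: 20.1
eef_pos: [621.0, -122.9, 82.9]
tcp_rot: [-3.14, -0.0, 2.728]
contact_force: [-3.5, -5.1, 4.1]
opening: 0.152
grasp_force: 41.4
```

```bash
python3 t.py
```

```text
20.1 yaw 156.3 pos [ 621.  -122.9   82.9] T [-0.6368  0.4814  0.0441] F [-3.5 -5.1  4.1] q6 -1.353 e6 0.031 op 0.152 gf 41.4
```

>>> {"op": "play_rows", "data": {
  "steps": [
    {"delta_pos": [0, -0.06, 0], "yaw": 0, "jaw": 5},
    {"delta_pos": [0, -0.12, 0], "yaw": 0.03, "jaw": 5},
    {"delta_pos": [0, -0.12, 0], "yaw": 0.06, "jaw": 5},
    {"delta_pos": [0, -0.12, 0], "yaw": 0.09, "jaw": 5},
    {"delta_pos": [0, -0.12, 0], "yaw": 0.12, "jaw": 5},
    {"delta_pos": [0, -0.12, 0], "yaw": 0.14, "jaw": 5},
    {"delta_pos": [0, -0.12, 0], "yaw": 0.14, "jaw": 5},
    {"delta_pos": [0, -0.12, 0], "yaw": 0.14, "jaw": 5}
  ]
}}

```text
clock: 20.9
eef_pos: [621.0, -122.8, 82.9]
tcp_rot: [3.141, 0.0, 2.586]
contact_force: [-3.6, 0.0, 6.1]
opening: 0.16
grasp_force: 41.7
```

```bash
python3 t.py
```

```text
20.9 yaw 148.17 pos [ 621.  -122.8   82.9] T [ 0.1479  0.3331 -0.0601] F [-3.6  0.   6.1] q6 -1.213 e6 -0.0187 op 0.16 gf 41.7
```

>>> {"op": "play_rows", "data": {
  "steps": [
    {"delta_pos": [0.03, -0.02, -0.05], "yaw": 0, "jaw": 5},
    {"delta_pos": [0.05, -0.03, -0.1], "yaw": 0.03, "jaw": 5},
    {"delta_pos": [0.05, -0.03, -0.1], "yaw": 0.06, "jaw": 5},
    {"delta_pos": [0.05, -0.03, -0.1], "yaw": 0.09, "jaw": 5},
    {"delta_pos": [0.05, -0.03, -0.1], "yaw": 0.12, "jaw": 5},
    {"delta_pos": [0.05, -0.03, -0.1], "yaw": 0.14, "jaw": 5},
    {"delta_pos": [0.05, -0.03, -0.1], "yaw": 0.14, "jaw": 5},
    {"delta_pos": [0.05, -0.03, -0.1], "yaw": 0.14, "jaw": 5}
  ]
}}

```text
clock: 21.7
eef_pos: [621.1, -122.6, 82.9]
tcp_rot: [3.14, 0.001, 2.445]
contact_force: [5.2, 2.1, -6.4]
opening: 0.154
grasp_force: 40.2
```

```bash
python3 t.py
```

```text
21.7 yaw 140.12 pos [ 621.1 -122.6   82.9] T [ 0.3385 -0.9268 -0.0019] F [ 5.2  2.1 -6.4] q6 -1.073 e6 -0.0109 op 0.154 gf 40.2
```

```bash
cat > t.py <<'E'
from h import *
S=[r.sense()]
for k in range(4): vision.grab_frame("top");S.append(r.sense())
f=lambda k:np.mean([s[k] for s in S],0)
s=S[-1];F=f("contact_force");R=Ro.from_euler('xyz',s["tcp_rot"])
print(round(s["clock"],2),"turned",round(156.3-np.degrees(s["tcp_rot"][2]),2),"Tz",f("wrist_torque")[2].round(4),"all",[round(q["wrist_torque"][2],3) for q in S],"e6",f("joint_efforts")[5].round(4),"F",F.round(1),"tool shift cm",np.round(R.inv().apply(F)/120,3),"q6",round(s["qpos"][5],3),"op",round(s["opening"],3))
E
python3 t.py
```

```text
21.9 turned 16.18 Tz -0.0482 all [np.float64(-0.002), np.float64(-0.038), np.float64(-0.065), np.float64(-0.088), np.float64(-0.048)] e6 -0.0284 F [ 4.6  1.5 -6.4] tool shift cm [-0.021  0.034  0.054] q6 -1.073 op 0.153
```

>>> {"op": "play_rows", "data": {
  "steps": [
    {"delta_pos": [0, 0.03, 0.05], "yaw": 0.06, "jaw": 5},
    {"delta_pos": [0, 0.03, 0.05], "yaw": 0.12, "jaw": 5},
    {"delta_pos": [0, 0.03, 0.05], "yaw": 0.18, "jaw": 5},
    {"delta_pos": [0, 0.03, 0.05], "yaw": 0.24, "jaw": 5},
    {"delta_pos": [0, 0.03, 0.05], "yaw": 0.3, "jaw": 5},
    {"delta_pos": [0, 0.03, 0.05], "yaw": 0.35, "jaw": 5},
    {"delta_pos": [0, 0.03, 0.05], "yaw": 0.35, "jaw": 5},
    {"delta_pos": [0, 0.03, 0.05], "yaw": 0.35, "jaw": 5}
  ]
}}

```text
clock: 22.7
eef_pos: [621.5, -122.3, 82.9]
tcp_rot: [3.14, 0.001, 2.097]
contact_force: [4.6, 3.8, -3.3]
opening: 0.156
grasp_force: 40.6
```

```bash
python3 t.py
```

```text
22.9 turned 36.16 Tz -0.0231 all [np.float64(-0.008), np.float64(-0.002), np.float64(-0.045), np.float64(-0.001), np.float64(-0.06)] e6 -0.0149 F [ 4.3  2.7 -3.5] tool shift cm [0.002 0.042 0.029] q6 -0.724 op 0.153
```

>>> {"op": "play_rows", "data": {
  "steps": [
    {"delta_pos": [0, 0.03, 0.02], "yaw": 0.03, "jaw": 5},
    {"delta_pos": [0, 0.03, 0.02], "yaw": 0.06, "jaw": 5},
    {"delta_pos": [0, 0.03, 0.02], "yaw": 0.09, "jaw": 5},
    {"delta_pos": [0, 0.03, 0.02], "yaw": 0.12, "jaw": 5},
    {"delta_pos": [0, 0.03, 0.02], "yaw": 0.14, "jaw": 5},
    {"delta_pos": [0, 0.03, 0.02], "yaw": 0.14, "jaw": 5},
    {"delta_pos": [0, 0.03, 0.02], "yaw": 0.14, "jaw": 5},
    {"delta_pos": [0, 0.03, 0.02], "yaw": 0.14, "jaw": 5}
  ]
}}

```text
clock: 23.7
eef_pos: [621.7, -122.3, 82.9]
tcp_rot: [3.14, 0.0, 1.956]
contact_force: [5.5, 3.1, -1.8]
opening: 0.154
grasp_force: 40.8
```

```bash
python3 t.py
```

```text
23.9 turned 44.21 Tz -0.0298 all [np.float64(-0.045), np.float64(0.02), np.float64(-0.056), np.float64(-0.045), np.float64(-0.024)] e6 -0.0322 F [ 5.3  2.9 -2.2] tool shift cm [0.006 0.05  0.019] q6 -0.583 op 0.155
```

>>> {"op": "play_rows", "data": {
  "steps": [
    {"delta_pos": [0, 0.01, 0], "yaw": 0.03, "jaw": 5},
    {"delta_pos": [0, 0.01, 0], "yaw": 0.06, "jaw": 5},
    {"delta_pos": [0, 0.01, 0], "yaw": 0.09, "jaw": 5},
    {"delta_pos": [0, 0.01, 0], "yaw": 0.12, "jaw": 5},
    {"delta_pos": [0, 0.01, 0], "yaw": 0.14, "jaw": 5},
    {"delta_pos": [0, 0.01, 0], "yaw": 0.14, "jaw": 5},
    {"delta_pos": [0, 0.01, 0], "yaw": 0.14, "jaw": 5},
    {"delta_pos": [0, 0.01, 0], "yaw": 0.14, "jaw": 5}
  ]
}}

```text
clock: 24.7
eef_pos: [621.9, -122.2, 82.9]
tcp_rot: [3.14, 0.0, 1.816]
contact_force: [6.2, 3.8, -1.9]
opening: 0.153
grasp_force: 40.7
```

```bash
python3 t.py
```

```text
24.9 turned 52.23 Tz -0.0568 all [np.float64(-0.062), np.float64(-0.073), np.float64(-0.029), np.float64(-0.03), np.float64(-0.089)] e6 -0.0319 F [ 5.6  3.5 -2.3] tool shift cm [0.017 0.052 0.019] q6 -0.443 op 0.15
```

>>> {"op": "play_rows", "data": {
  "steps": [
    {"delta_pos": [0, 0.03, 0.01], "yaw": 0.03, "jaw": 5},
    {"delta_pos": [0, 0.05, 0.01], "yaw": 0.06, "jaw": 5},
    {"delta_pos": [0, 0.05, 0.01], "yaw": 0.09, "jaw": 5},
    {"delta_pos": [0, 0.05, 0.01], "yaw": 0.12, "jaw": 5},
    {"delta_pos": [0, 0.05, 0.01], "yaw": 0.14, "jaw": 5},
    {"delta_pos": [0, 0.05, 0.01], "yaw": 0.14, "jaw": 5},
    {"delta_pos": [0, 0.05, 0.01], "yaw": 0.14, "jaw": 5},
    {"delta_pos": [0, 0.05, 0.01], "yaw": 0.14, "jaw": 5}
  ]
}}

```text
clock: 25.7
eef_pos: [622.1, -122.2, 82.9]
tcp_rot: [3.14, -0.0, 1.676]
contact_force: [3.5, 3.8, -0.9]
opening: 0.157
grasp_force: 41.0
```

```bash
python3 t.py
```

```text
25.9 turned 60.25 Tz -0.038 all [np.float64(-0.074), np.float64(-0.014), np.float64(-0.034), np.float64(-0.034), np.float64(-0.034)] e6 -0.0337 F [ 4.4  3.4 -0.9] tool shift cm [0.024 0.04  0.008] q6 -0.303 op 0.155
```

>>> {"op": "play_rows", "data": {
  "steps": [
    {"delta_pos": [0, 0.02, 0], "yaw": 0.03, "jaw": 5},
    {"delta_pos": [0, 0.02, 0], "yaw": 0.06, "jaw": 5},
    {"delta_pos": [0, 0.02, 0], "yaw": 0.09, "jaw": 5},
    {"delta_pos": [0, 0.02, 0], "yaw": 0.12, "jaw": 5},
    {"delta_pos": [0, 0.02, 0], "yaw": 0.14, "jaw": 5},
    {"delta_pos": [0, 0.02, 0], "yaw": 0.14, "jaw": 5},
    {"delta_pos": [0, 0.02, 0], "yaw": 0.14, "jaw": 5},
    {"delta_pos": [0, 0.02, 0], "yaw": 0.14, "jaw": 5}
  ]
}}

```text
clock: 26.7
eef_pos: [622.3, -122.2, 82.9]
tcp_rot: [3.14, -0.0, 1.536]
contact_force: [5.1, 2.9, -1.2]
opening: 0.154
grasp_force: 41.0
```

```bash
python3 t.py
```

```text
26.9 turned 68.27 Tz -0.0007 all [np.float64(-0.017), np.float64(-0.02), np.float64(-0.003), np.float64(0.051), np.float64(-0.015)] e6 -0.0342 F [ 5.1  3.1 -0.9] tool shift cm [0.027 0.042 0.008] q6 -0.163 op 0.153
```

>>> {"op": "play_rows", "data": {
  "steps": [
    {"delta_pos": [0.02, 0.03, 0], "yaw": 0.03, "jaw": 5},
    {"delta_pos": [0.02, 0.04, 0], "yaw": 0.06, "jaw": 5},
    {"delta_pos": [0.02, 0.04, 0], "yaw": 0.09, "jaw": 5},
    {"delta_pos": [0.02, 0.04, 0], "yaw": 0.12, "jaw": 5},
    {"delta_pos": [0.02, 0.04, 0], "yaw": 0.14, "jaw": 5},
    {"delta_pos": [0.02, 0.04, 0], "yaw": 0.14, "jaw": 5},
    {"delta_pos": [0.02, 0.04, 0], "yaw": 0.14, "jaw": 5},
    {"delta_pos": [0.02, 0.04, 0], "yaw": 0.14, "jaw": 5}
  ]
}}

```text
clock: 27.7
eef_pos: [622.5, -122.2, 82.9]
tcp_rot: [3.14, -0.0, 1.397]
contact_force: [5.0, 3.0, -0.6]
opening: 0.154
grasp_force: 41.0
```

```bash
python3 t.py
```

```text
27.9 turned 76.28 Tz -0.0481 all [np.float64(-0.035), np.float64(-0.105), np.float64(-0.036), np.float64(-0.028), np.float64(-0.036)] e6 -0.0351 F [ 4.5  2.8 -0.5] tool shift cm [0.03  0.033 0.004] q6 -0.022 op 0.154
```

>>> {"op": "play_rows", "data": {
  "steps": [
    {"delta_pos": [0, 0.02, 0], "yaw": 0.03, "jaw": 5},
    {"delta_pos": [0, 0.02, 0], "yaw": 0.06, "jaw": 5},
    {"delta_pos": [0, 0.02, 0], "yaw": 0.09, "jaw": 5},
    {"delta_pos": [0, 0.02, 0], "yaw": 0.12, "jaw": 5},
    {"delta_pos": [0, 0.02, 0], "yaw": 0.14, "jaw": 5},
    {"delta_pos": [0, 0.02, 0], "yaw": 0.14, "jaw": 5},
    {"delta_pos": [0, 0.02, 0], "yaw": 0.14, "jaw": 5},
    {"delta_pos": [0, 0.02, 0], "yaw": 0.14, "jaw": 5}
  ]
}}

```text
clock: 28.7
eef_pos: [622.7, -122.3, 82.9]
tcp_rot: [3.141, -0.0, 1.256]
contact_force: [5.0, 2.7, -0.5]
opening: 0.155
grasp_force: 41.1
```

```bash
python3 t.py
```

```text
28.9 turned 84.32 Tz -0.0333 all [np.float64(-0.009), np.float64(-0.068), np.float64(-0.039), np.float64(-0.024), np.float64(-0.027)] e6 -0.0354 F [ 4.9  2.6 -0.1] tool shift cm [0.033 0.032 0.001] q6 0.118 op 0.151
```

>>> {"op": "play_rows", "data": {
  "steps": [
    {"delta_pos": [0.03, 0.03, 0], "yaw": 0.03, "jaw": 5},
    {"delta_pos": [0.04, 0.04, 0], "yaw": 0.06, "jaw": 5},
    {"delta_pos": [0.04, 0.04, 0], "yaw": 0.09, "jaw": 5},
    {"delta_pos": [0.04, 0.04, 0], "yaw": 0.12, "jaw": 5},
    {"delta_pos": [0.04, 0.04, 0], "yaw": 0.14, "jaw": 5},
    {"delta_pos": [0.04, 0.04, 0], "yaw": 0.14, "jaw": 5},
    {"delta_pos": [0.04, 0.04, 0], "yaw": 0.14, "jaw": 5},
    {"delta_pos": [0.04, 0.04, 0], "yaw": 0.14, "jaw": 5}
  ]
}}

```text
clock: 29.7
eef_pos: [622.9, -122.4, 82.9]
tcp_rot: [3.141, 0.0, 1.118]
contact_force: [3.5, -0.9, 1.7]
opening: 0.155
grasp_force: 41.4
```

```bash
sed -i 's/range(4)/range(2)/' t.py; python3 t.py
```

```text
29.8 turned 92.25 Tz 0.0077 all [np.float64(-0.014), np.float64(0.002), np.float64(0.035)] e6 -0.0265 F [ 3.8 -1.8  1.9] tool shift cm [ 0.     0.035 -0.016] q6 0.257 op 0.152
```

>>> {"op": "play_rows", "data": {
  "steps": [
    {"delta_pos": [0, 0.02, 0], "yaw": 0.03, "jaw": 5},
    {"delta_pos": [0, 0.02, 0], "yaw": 0.06, "jaw": 5},
    {"delta_pos": [0, 0.02, 0], "yaw": 0.09, "jaw": 5},
    {"delta_pos": [0, 0.02, 0], "yaw": 0.12, "jaw": 5},
    {"delta_pos": [0, 0.02, 0], "yaw": 0.14, "jaw": 5},
    {"delta_pos": [0, 0.02, 0], "yaw": 0.14, "jaw": 5},
    {"delta_pos": [0, 0.02, 0], "yaw": 0.14, "jaw": 5},
    {"delta_pos": [0, 0.02, 0], "yaw": 0.14, "jaw": 5}
  ]
}}

```text
clock: 30.6
eef_pos: [623.0, -122.4, 82.8]
tcp_rot: [3.141, 0.0, 0.977]
contact_force: [3.4, -2.7, 4.5]
opening: 0.154
grasp_force: 41.6
```

```bash
python3 t.py
```

```text
30.7 turned 100.34 Tz -0.0186 all [np.float64(-0.02), np.float64(-0.022), np.float64(-0.014)] e6 -0.0331 F [ 3.5 -3.2  3.8] tool shift cm [-0.006  0.039 -0.031] q6 0.398 op 0.153
```

>>> {"op": "play_rows", "data": {
  "steps": [
    {"delta_pos": [0, 0.03, -0.03], "yaw": 0.03, "jaw": 5},
    {"delta_pos": [0, 0.03, -0.03], "yaw": 0.06, "jaw": 5},
    {"delta_pos": [0, 0.03, -0.03], "yaw": 0.09, "jaw": 5},
    {"delta_pos": [0, 0.03, -0.03], "yaw": 0.12, "jaw": 5},
    {"delta_pos": [0, 0.03, -0.03], "yaw": 0.14, "jaw": 5},
    {"delta_pos": [0, 0.03, -0.03], "yaw": 0.14, "jaw": 5},
    {"delta_pos": [0, 0.03, -0.03], "yaw": 0.14, "jaw": 5},
    {"delta_pos": [0, 0.03, -0.03], "yaw": 0.14, "jaw": 5}
  ]
}}

```text
clock: 31.5
eef_pos: [623.2, -122.6, 82.9]
tcp_rot: [3.141, 0.0, 0.836]
contact_force: [4.1, -3.9, 1.2]
opening: 0.156
grasp_force: 41.3
```

```bash
python3 t.py
```

```text
31.6 turned 108.37 Tz -0.0385 all [np.float64(-0.043), np.float64(-0.029), np.float64(-0.044)] e6 -0.0406 F [ 4.3 -3.8  0.9] tool shift cm [ 0.     0.048 -0.008] q6 0.538 op 0.156
```

>>> {"op": "play_rows", "data": {
  "steps": [
    {"delta_pos": [0, 0.02, 0], "yaw": 0.03, "jaw": 5},
    {"delta_pos": [0, 0.02, 0], "yaw": 0.06, "jaw": 5},
    {"delta_pos": [0, 0.02, 0], "yaw": 0.09, "jaw": 5},
    {"delta_pos": [0, 0.02, 0], "yaw": 0.12, "jaw": 5},
    {"delta_pos": [0, 0.02, 0], "yaw": 0.14, "jaw": 5},
    {"delta_pos": [0, 0.02, 0], "yaw": 0.14, "jaw": 5},
    {"delta_pos": [0, 0.02, 0], "yaw": 0.14, "jaw": 5},
    {"delta_pos": [0, 0.02, 0], "yaw": 0.14, "jaw": 5}
  ]
}}

```text
clock: 32.4
eef_pos: [623.3, -122.7, 82.9]
tcp_rot: [3.141, 0.0, 0.696]
contact_force: [4.4, -3.5, 1.4]
opening: 0.153
grasp_force: 41.3
```

```bash
python3 t.py
```

```text
32.5 turned 116.42 Tz -0.0062 all [np.float64(0.007), np.float64(-0.051), np.float64(0.026)] e6 0.017 F [ 4.2 -3.7  1.6] tool shift cm [ 0.007  0.046 -0.013] q6 0.678 op 0.156
```

>>> {"op": "play_rows", "data": {
  "steps": [
    {"delta_pos": [0, 0.03, -0.01], "yaw": 0.03, "jaw": 5},
    {"delta_pos": [0, 0.03, -0.01], "yaw": 0.06, "jaw": 5},
    {"delta_pos": [0, 0.03, -0.01], "yaw": 0.09, "jaw": 5},
    {"delta_pos": [0, 0.03, -0.01], "yaw": 0.12, "jaw": 5},
    {"delta_pos": [0, 0.03, -0.01], "yaw": 0.14, "jaw": 5},
    {"delta_pos": [0, 0.03, -0.01], "yaw": 0.14, "jaw": 5},
    {"delta_pos": [0, 0.03, -0.01], "yaw": 0.14, "jaw": 5},
    {"delta_pos": [0, 0.03, -0.01], "yaw": 0.14, "jaw": 5}
  ]
}}

```text
clock: 33.3
eef_pos: [623.4, -122.9, 82.9]
tcp_rot: [3.141, 0.0, 0.556]
contact_force: [5.5, -4.1, 0.1]
opening: 0.152
grasp_force: 41.2
```

```bash
sed -i 's/range(2)/range(6)/' t.py; python3 t.py
```

```text
33.6 turned 124.44 Tz 0.0275 all [np.float64(0.077), np.float64(0.014), np.float64(0.051), np.float64(-0.016), np.float64(0.028), np.float64(0.051), np.float64(-0.013)] e6 0.0231 F [ 4.5 -3.6  0.5] tool shift cm [ 0.016  0.045 -0.004] q6 0.818 op 0.155
```

>>> {"op": "play_rows", "data": {
  "steps": [
    {"delta_pos": [0, 0.02, 0], "yaw": 0, "jaw": 5},
    {"delta_pos": [0, 0.02, 0], "yaw": 0.02, "jaw": 5},
    {"delta_pos": [0, 0.02, 0], "yaw": 0.04, "jaw": 5},
    {"delta_pos": [0, 0.02, 0], "yaw": 0.06, "jaw": 5},
    {"delta_pos": [0, 0.02, 0], "yaw": 0.08, "jaw": 5},
    {"delta_pos": [0, 0.02, 0], "yaw": 0.1, "jaw": 5},
    {"delta_pos": [0, 0.02, 0], "yaw": 0.12, "jaw": 5},
    {"delta_pos": [0, 0.02, 0], "yaw": 0.14, "jaw": 5}
  ]
}}

```text
clock: 34.4
eef_pos: [623.5, -123.0, 82.9]
tcp_rot: [3.141, 0.0, 0.415]
contact_force: [4.0, -3.4, 0.1]
opening: 0.156
grasp_force: 41.2
```

```bash
sed -i 's/"op"/"e6s",[round(q["joint_efforts"][5],4) for q in S],"op"/' t.py; python3 t.py
```

```text
34.7 turned 132.47 Tz 0.0528 all [np.float64(0.115), np.float64(0.106), np.float64(0.05), np.float64(-0.015), np.float64(0.05), np.float64(-0.006), np.float64(0.069)] e6 0.0442 F [ 4.3 -3.7  0.2] tool shift cm [ 0.021  0.043 -0.002] q6 0.958 e6s [np.float64(-0.1845), np.float64(-0.059), np.float64(0.2948), np.float64(0.1238), np.float64(0.0573), np.float64(0.0402), np.float64(0.0366)] op 0.156
```

The torque stepped up between 108° and 116° of turn: the resting effort went from −0.035 to +0.02 N m, and it was about 0.11 N m while moving. Touch is therefore at about 112°, and the target is about 202°. I'll go on while checking that there is no second step.

>>> {"op": "play_rows", "data": {
  "steps": [
    {"delta_pos": [0, 0.03, 0], "yaw": 0.06, "jaw": 5},
    {"delta_pos": [0, 0.03, 0], "yaw": 0.12, "jaw": 5},
    {"delta_pos": [0, 0.03, 0], "yaw": 0.18, "jaw": 5},
    {"delta_pos": [0, 0.03, 0], "yaw": 0.21, "jaw": 5},
    {"delta_pos": [0, 0.03, 0], "yaw": 0.24, "jaw": 5},
    {"delta_pos": [0, 0.03, 0], "yaw": 0.28, "jaw": 5},
    {"delta_pos": [0, 0.03, 0], "yaw": 0.28, "jaw": 5},
    {"delta_pos": [0, 0.03, 0], "yaw": 0.28, "jaw": 5}
  ]
}}

```text
clock: 35.5
eef_pos: [623.6, -123.5, 83.0]
tcp_rot: [3.141, 0.0, 0.136]
contact_force: [3.7, -3.6, 0.5]
opening: 0.153
grasp_force: 41.2
```

```bash
python3 t.py
```

```text
35.8 turned 148.52 Tz 0.0142 all [np.float64(0.048), np.float64(-0.022), np.float64(0.019), np.float64(-0.012), np.float64(0.066), np.float64(0.034), np.float64(-0.035)] e6 0.0114 F [ 3.9 -4.5  0.4] tool shift cm [ 0.027  0.041 -0.004] q6 1.238 e6s [np.float64(0.0472), np.float64(0.0126), np.float64(0.005), np.float64(0.0037), np.float64(0.0038), np.float64(0.0039), np.float64(0.0039)] op 0.151
```

>>> {"op": "play_rows", "data": {
  "steps": [
    {"delta_pos": [0, 0.03, 0], "yaw": 0.06, "jaw": 5},
    {"delta_pos": [0, 0.03, 0], "yaw": 0.12, "jaw": 5},
    {"delta_pos": [0, 0.03, 0], "yaw": 0.18, "jaw": 5},
    {"delta_pos": [0, 0.03, 0], "yaw": 0.21, "jaw": 5},
    {"delta_pos": [0, 0.03, 0], "yaw": 0.24, "jaw": 5},
    {"delta_pos": [0, 0.03, 0], "yaw": 0.28, "jaw": 5},
    {"delta_pos": [0, 0.03, 0], "yaw": 0.28, "jaw": 5},
    {"delta_pos": [0, 0.03, 0], "yaw": 0.28, "jaw": 5}
  ]
}}

```text
clock: 36.6
eef_pos: [623.6, -123.8, 83.0]
tcp_rot: [3.141, 0.0, -0.144]
contact_force: [3.9, -5.1, 0.3]
opening: 0.158
grasp_force: 41.2
```

```bash
python3 t.py
```

```text
36.9 turned 164.56 Tz 0.016 all [np.float64(0.004), np.float64(0.055), np.float64(-0.004), np.float64(0.006), np.float64(0.038), np.float64(-0.005), np.float64(0.017)] e6 0.0239 F [ 4.1 -5.   0.6] tool shift cm [ 0.039  0.036 -0.005] q6 1.517 e6s [np.float64(0.0596), np.float64(0.025), np.float64(0.0175), np.float64(0.0162), np.float64(0.0161), np.float64(0.0162), np.float64(0.0162)] op 0.152
```

>>> {"op": "play_rows", "data": {
  "steps": [
    {"delta_pos": [0.02, 0.03, 0], "yaw": 0.1, "jaw": 5},
    {"delta_pos": [0.02, 0.03, 0], "yaw": 0.2, "jaw": 5},
    {"delta_pos": [0.02, 0.03, 0], "yaw": 0.3, "jaw": 5},
    {"delta_pos": [0.02, 0.03, 0], "yaw": 0.4, "jaw": 5},
    {"delta_pos": [0.02, 0.03, 0], "yaw": 0.5, "jaw": 5},
    {"delta_pos": [0.02, 0.03, 0], "yaw": 0.58, "jaw": 5},
    {"delta_pos": [0.02, 0.03, 0], "yaw": 0.63, "jaw": 5},
    {"delta_pos": [0.02, 0.03, 0], "yaw": 0.65, "jaw": 5}
  ]
}}

```text
clock: 37.7
eef_pos: [623.1, -124.6, 83.0]
tcp_rot: [3.14, 0.0, -0.796]
contact_force: [1.7, -7.4, 2.4]
opening: 0.159
grasp_force: 41.5
```

```bash
python3 t.py
```

```text
38.0 turned 201.79 Tz 0.0903 all [np.float64(0.179), np.float64(0.107), np.float64(0.082), np.float64(0.076), np.float64(0.067), np.float64(0.038), np.float64(0.083)] e6 0.1766 F [ 2.  -7.7  2.5] tool shift cm [ 0.057  0.033 -0.02 ] q6 2.167 e6s [np.float64(0.2894), np.float64(0.1269), np.float64(0.3772), np.float64(0.1762), np.float64(0.1025), np.float64(0.084), np.float64(0.08)] op 0.154
```

201.8° turned, which is touch + 90°. Releasing and lifting.

>>> {"op": "play_rows", "data": {
  "steps": [
    {"delta_pos": [0.04, 0.02, 0], "yaw": 0, "jaw": 10},
    {"delta_pos": [0.04, 0.02, 0], "yaw": 0, "jaw": 20},
    {"delta_pos": [0.04, 0.02, 0], "yaw": 0, "jaw": 35},
    {"delta_pos": [0.04, 0.02, 0], "yaw": 0, "jaw": 50},
    {"delta_pos": [0.04, 0.02, 0], "yaw": 0, "jaw": 50},
    {"delta_pos": [0.04, 0.02, -1], "yaw": 0, "jaw": 50},
    {"delta_pos": [0.04, 0.02, -3], "yaw": 0, "jaw": 50},
    {"delta_pos": [0.04, 0.02, -6], "yaw": 0, "jaw": 50}
  ]
}}

```text
clock: 38.8
eef_pos: [622.8, -123.8, 142.9]
tcp_rot: [3.14, 0.003, -0.792]
contact_force: [-0.3, -0.7, 1.1]
opening: 0.504
grasp_force: 0.0
```

>>> {"op": "play_rows", "data": {
  "steps": [
    {"delta_pos": [0, 0, -3], "yaw": 0, "jaw": 50},
    {"delta_pos": [0, 0, -6], "yaw": 0, "jaw": 50},
    {"delta_pos": [-2, 2, -7], "yaw": 0, "jaw": 50},
    {"delta_pos": [-5, 5, -7], "yaw": 0, "jaw": 50},
    {"delta_pos": [-8, 8, -7], "yaw": 0, "jaw": 50},
    {"delta_pos": [-11, 11, -7], "yaw": 0, "jaw": 50},
    {"delta_pos": [-11, 11, -7], "yaw": 0, "jaw": 50},
    {"delta_pos": [-11, 11, -7], "yaw": 0, "jaw": 50}
  ]
}}

```text
clock: 39.6
eef_pos: [468.4, -123.2, 214.2]
tcp_rot: [-3.141, -0.002, -0.793]
contact_force: [-0.0, -0.5, 1.5]
opening: 0.501
grasp_force: 0.0
```

```bash
python3 -c "
from h import *
for cam in('top','side'):
    im,d=vision.grab_frame(cam);cv2.imwrite(f'pics/{cam}9.png',im[:,:,::-1]);W=cloud(cam,d);x,y,z=W[...,0],W[...,1],W[...,2]
    roi=(x>440)&(x<690)&(y>-210)&(y<-20)
    def blob(m):
        n,l,s,_=cv2.connectedComponentsWithStats((m&roi).astype(np.uint8),connectivity=4)
        return W[l==1+np.argmax(s[1:,4])]
    print(cam,rect(blob((z>66)&(z<82)&(x<580))),rect(blob((z>126)&(z<140)&(x>590))))
    q=blob((z>130)&(z<140)&(x>590))[:,:2];print('knob dir',np.degrees(np.arctan2(*np.linalg.svd(q-q.mean(0),full_matrices=False)[2][0][::-1])))
s=r.sense();print(s['eef_pos'],s['clock'])"
```

```text
top (array([ 544.3, -118.3]), array([39.3, 19.3]), 88.6, 276, np.float64(73.3)) (array([ 620.9, -121. ]), array([13.5, 52.8]), 43.7, 294, np.float64(135.4))
knob dir 134.67859702663915
side (array([ 546. , -120.1]), array([42. , 21.2]), 87.0, 515, np.float64(74.3)) (array([ 621.6, -123.7]), array([15.1, 53.8]), 45.1, 534, np.float64(135.1))
knob dir -45.6749005520832
[ 469.72871284 -123.29958743  213.91938959] 39.7
```

View pics/side9.png

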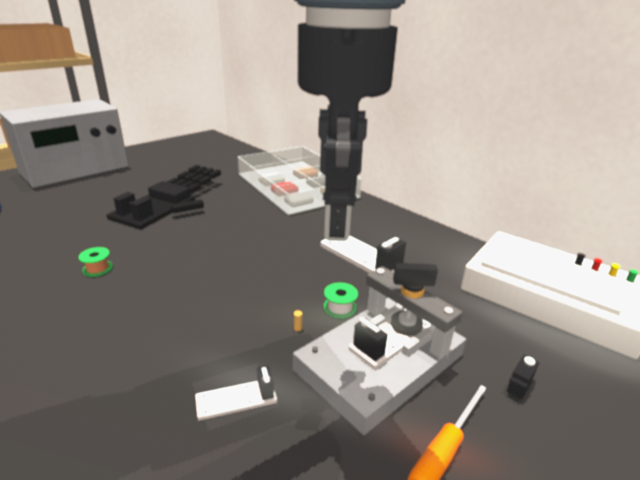

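The final picture shows the plate home with its servo at (370,341), the knob at (415,275) turned to −45.5° (201.5° in all), the other things in place and the robot clear.

```bash
python3 -c "
from rig import r
print(r.sign_off())"
```

```text
the job is handed in; nothing more can be done
None
```

I pushed the plate home against the stop, turned the knob clockwise to first touch at about 112° (felt between 108° and 116°), added about 90° more, let go, and handed the job in at about 40 s; the first push acted too high on the servo, so I repeated it low, up to about 8 N.

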